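Hold a set collar on the flat of a sample-carousel spindle

ROBOT

A 6-joint arm with a two-finger parallel gripper is mounted at the origin on the work surface. World frame = base frame: x ahead of the robot, y to its left, z up, the work surface at z = 0. Lengths are in mm, angles in rad, forces in N, time in s.
With the tool pointing down it reaches from about 400 to 925 mm from the base axis. Payload 12.5 kg.
Tool frame: the origin (TCP) lies on the centre line of the jaws, within the pads' length; the fingertips stand 14 mm ahead of it and the grasp point (between the pads) lies 5 mm behind it; z points along the fingers, y is the direction in which the jaws open and shut (so a half turn about z gives the same grasp; the last joint's range is limited). The gripper opens to 95 mm and grips with 3 to 60 N. Pads are 20 mm wide; open, the fingers measure 119 mm over their backs; the gripper's body (75 mm by 180 mm) begins 59 mm behind the grasp point.
Start: joints at [1.079, 0.491, 1.559, -0, 1.092, -0.106], TCP at [235.172, 579.085, 228.661] pointing down, gripper open.
Joint ranges: [-3.1, 3.1], [-0.84, 2.19], [0.05, 2.79], [-1.13, 4.28], [0.06, 2.93], [-2.69, 2.69]. Speed limits (rad/s): [2.22, 2.22, 2.79, 3.14, 3.14, 3.14].

INTERFACE

Orientations are given as [roll, pitch, yaw] about the fixed x, y, z axes, in that order (R = Rz(yaw) Ry(pitch) Rx(roll)).
In Python, from cell import * gives the robot as it stands.
- The arm moves only by the tool play_rows, never from a script. Its argument "moves" is a list of rows, each a list of 7 numbers: the shift along the tool's x, y, z in m, then the turn, a rotation vector about the tool's x, y, z in rad, then the opening in per cent of the stroke, from 0 (shut) to 100 (fully open). In form: [[tx, ty, tz, ax, ay, az, claw], ...]. A call has 1 to 8 rows; each row shifts and turns the pose as measured when the row begins, along the tool's axes as they then stand; what a row does not reach is not made up. A row lasts 1/10 s, in which the tool goes at most 50 mm and 8.59 degrees, less where a joint would pass 70% of its speed; a pose out of reach is approached as far as the arm can. A call is refused whole if a number of a shift passes 0.05 or a number of a turn 0.15, either way. A call with a gripper value outside its range is refused whole. The fingers move at their own pace and stop on an object; the grip force is fixed at half the most. Time passes only in rows, so rows that do not move let the fingers close. It gives the time, the measured TCP pose, the force and the opening at its end, in the units of the state.
- state(): the state, without advancing time (a new reading comes with each control period).
- read_camera(name): name is "side" or "top" or "wrist"; returns a dict with "img" (384x512x3 uint8, red, green, blue), "fx", "fy", "cx", "cy" (pixels), "R" (3x3) and "t" (3): a world point X has camera coordinates R X + t. Camera axes: x right, y down, z forward; pixel columns grow to the right and rows downward; lengths in mm; the calibration is good to about 2 mm. A picture is of the moment at which its call begins. There is no depth.
- job_done(): hands the job in, once; it reports no verdict.
The state is a dict: "t": time; "joints": joint angles; "qvel": joint speeds; "tau": joint torques, N m; "eef_pos": TCP position; "tcp_rot": TCP orientation; "ft_force": force on the tool from outside, world axes, zero at the start; "moment": the same for the moment, N m; "opening": opening from 0.0 (shut) to 1.0 (fully open).
Only numpy, scipy, OpenCV 4.12 (cv2) and the standard library are available. Lean on these libraries where they do the work, as an engineer would, in place of code of your own. Each camera call takes 0.05 s, during which the arm holds its last target.

TASK

Turn the carousel drive's upright spindle until you feel its set-screw flat square between your fingers, with the flat facing the drive's front, then let go and fetch the brass collar. Ease it upright down onto the spindle, set screw over the flat and so facing the front, without forcing it. Finish still gripping it, alone carrying it, with the screw half-way down the flat for me to tighten, and leave the beaker, burner, tube rack and hex key where they are.

Things in the scene. Friction and masses are not known exactly. Their poses are not given: they have to be found in the camera images.
- drive: Fixed carousel drive: white box 250 x 150 mm, 53 mm high, teal motor cover on its rear (to 86 mm), black front panel with knob. Origin on the bench below the spindle's axis; x axis points to the front (panel, 70 mm from the axis, the side away from the robot), z up. It reaches 180 mm behind the axis, 75 mm to each side. A bearing boss (54 mm wide, top at 63 mm) surrounds the spindle.
- spindle (a joint): Angle of the upright spindle, rad, counter-clockwise seen from above positive. At 0 the flat faces the drive's front (drive x axis), at +1.57 the drive's +y side. Starts at 0.6 to 2.0. Turns freely both ways and stays where it is left (bearing friction about 0.05 N m).
- flat_mid (a point): Point on the axis of the steel spindle, half-way up its flat, 107.5 mm above the bench; x axis out of the flat, z up. Spindle 20 mm diameter, top end 130 mm above the bench with a 1.5 mm chamfer. One flat runs along its top 45 mm (from 85 mm height to the end); below that it is fully round. A thin red mark on the end points to the flat.
- flat_face (a point): Middle of the flat's face (15 mm wide, 6.5 mm from the axis, turns with the spindle); x out of the flat. Across the flat the spindle measures 16.5 mm (elsewhere 20), its middle lying 1.75 mm off the axis, away from the flat: centre the jaws there. Pads square on the flat close to the least gap; 25 degrees off square they stop on its edge, some 2 mm wider.
- collar_center (a point): Centre of the brass set collar: ring 36 mm outside, 22 mm bore, 20 mm high, about 110 g, at the start flat on the bench with its centre 10 mm up. x axis along the set screw, from the bore outwards; z along the bore, up. A red mark on the top face lies over the screw.
- screw_head (a point): Outer end of the collar's black set screw (8 mm diameter), 22 mm from the collar's centre, 4 mm proud of the ring, half-way up it. Inside, its 6 mm tip stands 3.4 mm into the bore: the collar goes onto the spindle only with the screw over the flat (it rubs beyond some 15 degrees), then with 1 mm play all round; lowered too far, the tip lands on the foot of the flat.
- beaker: Bystander: glass beaker, 52 mm diameter, 70 mm high; origin at the centre of its underside.
- burner: Bystander: laboratory gas burner on a round 84 mm foot, 130 mm high; origin at the centre of its underside.
- tube_rack: Bystander: wooden test-tube rack 60 x 200 mm, 124 mm high with its tubes; origin at the centre of its underside, long axis y.
- hex_key: Bystander: L-shaped steel hex key, 90 x 30 mm, 5 mm thick, lying on the bench; origin on the bench near its middle, long arm along y.
Not all that is in view belongs to the job. What is meant by the part that bears collar_center is not blue, and is the smaller of those in its own colour.

How it is judged:
By the outcome, as a careful person would: the job done as asked, in the order asked, and still so for the second after the job is handed in, while the arm keeps its last pose, push and grip.
It also fails if it takes over 58 s, if anything falls off the work surface, if the arm or the gripper's body presses on something with over 40 N, if the wrist force passes 120 N, or if a joint passes its speed limit or range.

## Working session

There is one attempt and no reset: what is moved stays moved. The work goes in short steps, Python scripts to look and compute and a tool call to move; the robot and the scene stay as the last step left them, time stands still between calls to the robot, and variables do not carry over. Pictures are saved under pics/ and viewed, and the job is handed in when it is done.

Besides the shell and the picture viewer there is one more tool, called after "Request:" by a JSON object that holds its "method" and its "body". play_rows: Moves the arm, as the interface text tells. Its arguments: {"type":"object","properties":{"moves":{"type":"array"}},"required":["moves"]}

```bash
ls; mkdir -p pics
python3 - <<'E'
from cell import *
import cv2
s=state();print(s)
for n in ["side","top","wrist"]:
    c=read_camera(n);cv2.imwrite(f"pics/{n}0.png",c["img"][:,:,::-1])
    print(n,c["fx"],c["cx"],c["cy"],c["R"],c["t"])
E
```

```text
pics
{'t': 0.0, 'joints': array([ 1.07940707e+00,  4.91570232e-01,  1.55944146e+00,  5.14296674e-06,
        1.09170198e+00, -1.05580684e-01]), 'qvel': array([-3.15365184e-05,  6.84044409e-04,  1.43409623e-03,  2.00576526e-03,
        8.67306923e-04, -4.61221410e-05]), 'tau': array([-2.47695170e-03, -6.12673616e+01, -2.58168054e+01,  6.90575852e-02,
        4.84452350e-02, -1.20375644e-04]), 'eef_pos': array([235.05280026, 578.87335858, 228.05786037]), 'tcp_rot': array([-3.14047836e+00, -1.22674218e-04,  2.75578163e+00]), 'ft_force': array([ 0.50178004, -0.37322926,  0.0971694 ]), 'moment': array([ 0.00729242, -0.03422655,  0.00785349]), 'opening': 1.0018342116013532}
side 373.379540310958 258.79013392238807 193.51178534338518 [[ 0.8997857  -0.435909    0.01921026]
 [-0.31625834 -0.68187436 -0.65956654]
 [ 0.30060998  0.58739314 -0.75140066]] [-544.53093608  252.10882053  910.07637318]
top 428.8994522007621 251.15727437585633 185.20221515318684 [[-2.81237313e-03 -9.99697643e-01  2.44277264e-02]
 [-9.88169515e-01 -9.67489651e-04 -1.53362555e-01]
 [ 1.53339818e-01 -2.45700472e-02 -9.87868014e-01]] [ -19.06136777  624.50740207 1325.57306156]
wrist 306.7425814186591 252.52444652130376 192.08977190426302 [[ 0.37694699  0.92623356 -0.0015349 ]
 [ 0.88748998 -0.36070433  0.28679945]
 [ 0.26508963 -0.1094704  -0.95798941]] [-624.33297626  -32.51035377  392.749775  ]
```

View pics/side0.png

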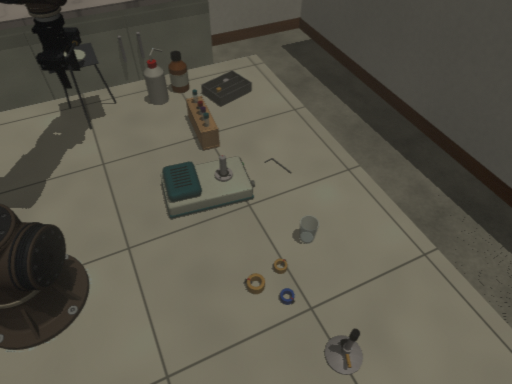

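View pics/top0.png

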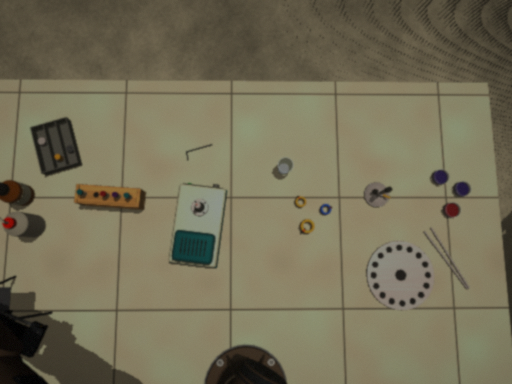

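View pics/wrist0.png

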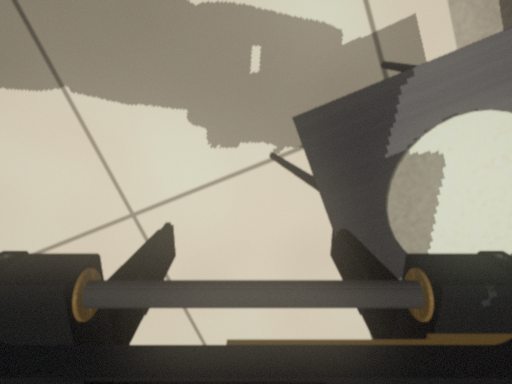

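The top view shows the arm at lower left (20,330), the drive at (198,225) with its spindle at (199,207), and the rack at (110,196). The hex key is at (199,151), the beaker at (284,167) and the burner at (377,194).

There are three candidate rings in the top view: brass (300,202), brass (306,227) and blue (325,210). The one meant is brass and the smaller of the two, so (300,202). I'll confirm it in a crop.

```bash
cat > h.py <<'E'
import numpy as np, cv2
from cell import *
def proj(c,X):
    p=c["R"]@np.array(X,float)+c["t"]; return np.array([c["fx"]*p[0]/p[2]+c["cx"],c["fy"]*p[1]/p[2]+c["cy"]])
def ray(c,u,v):
    d=c["R"].T@np.array([(u-c["cx"])/c["fx"],(v-c["cy"])/c["fy"],1.0]); o=-c["R"].T@np.array(c["t"]); return o,d
def plane(c,u,v,z):
    o,d=ray(c,u,v); return o+d*(z-o[2])/d[2]
def crop(c,u,v,r,k,fn):
    im=c["img"]; r2=r*3//4
    y0,x0=max(0,int(v-r2)),max(0,int(u-r)); a=im[y0:y0+2*r2,x0:x0+2*r][:,:,::-1]
    cv2.imwrite(fn,cv2.resize(a,None,fx=k,fy=k,interpolation=cv2.INTER_CUBIC)); print(fn,"origin",x0,y0,"scale",k)
E
python3 - <<'E'
from h import *
c=read_camera("top"); crop(c,310,212,32,12,"pics/t_col.png"); crop(c,199,225,48,8,"pics/t_drv.png")
d=read_camera("side"); crop(d,270,280,40,10,"pics/s_col.png"); crop(d,215,175,56,7,"pics/s_drv.png")
for n,u,v in [("small",300,202),("big",306.5,227),("blue",325,210)]: print(n,plane(c,u,v,10))
for n,u,v in [("small",281,266),("big",256.5,283),("blue",287.5,296)]: print(n,plane(d,u,v,10))
print("spin",plane(c,199,207,130), plane(d,223,157,130))
E
```

```text
pics/t_col.png origin 278 188 scale 12
pics/t_drv.png origin 151 189 scale 8
pics/s_col.png origin 230 250 scale 10
pics/s_drv.png origin 159 133 scale 7
small [ 574.79388609 -180.86176023   10.        ]
big [ 492.93414512 -200.42231626   10.        ]
blue [ 548.41092386 -262.54795206   10.        ]
small [ 579.60544665 -184.49576277   10.        ]
big [ 501.17824308 -201.07472623   10.        ]
blue [ 554.66499699 -264.98943565   10.        ]
spin [545.97106523 137.97120593 130.        ] [556.29940976 138.0858365  130.        ]
```

View pics/t_col.png

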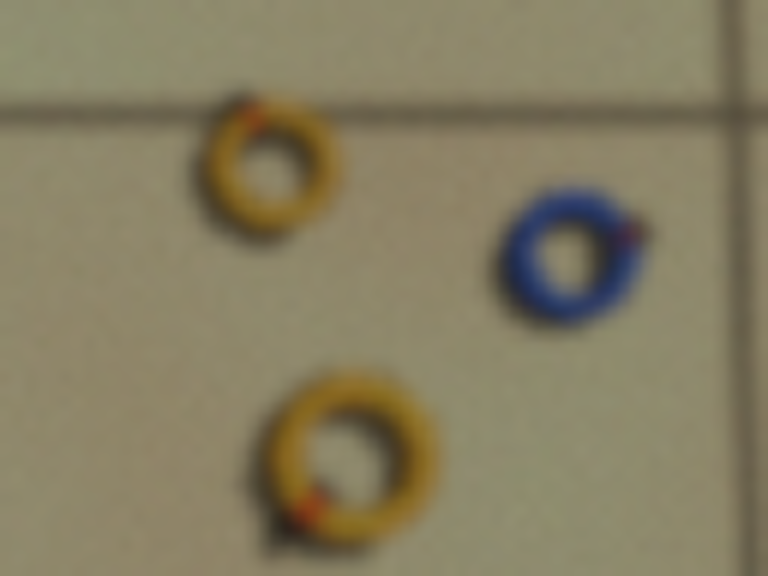

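View pics/t_drv.png

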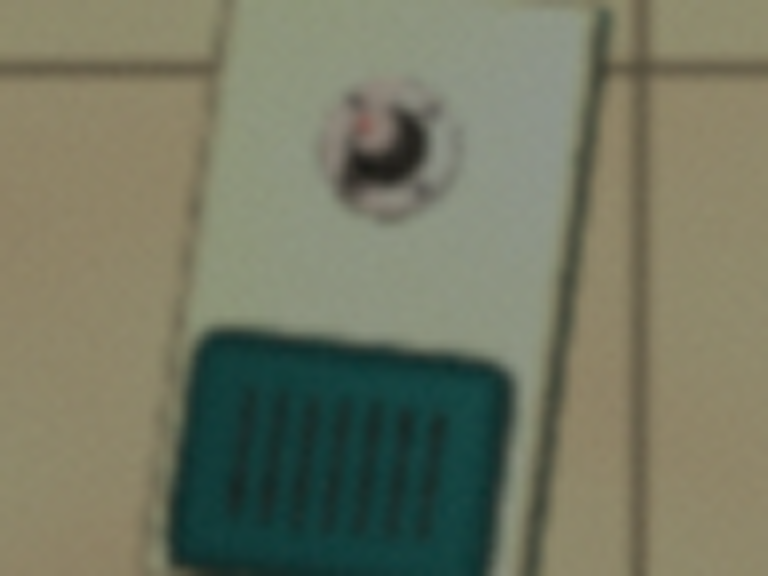

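View pics/s_col.png

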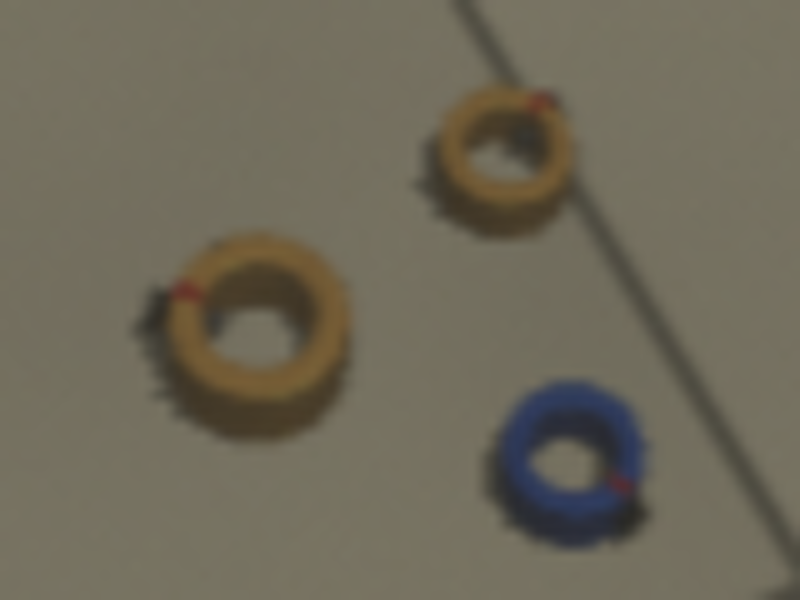

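View pics/s_drv.png

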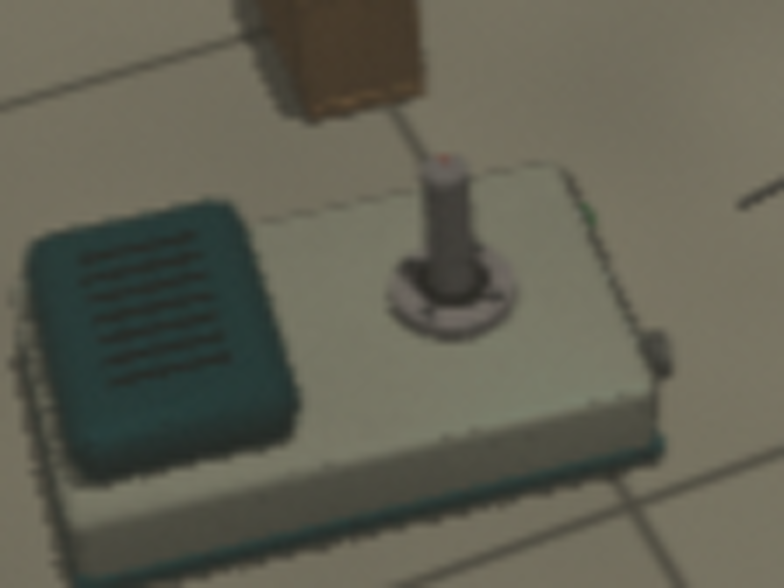

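The crops confirm the target. The collar is the smaller brass ring, at top (300.5,201.8) and about 36 mm wide, with its red mark up-left. The other brass ring, at (306,227), is about 45 mm wide. The spindle end is near top (198,205), with its mark toward the upper left. Next I'll measure the drive's yaw and the wrist camera's mounting.

Run:
```python
from h import *
from scipy.spatial.transform import Rotation as Ro
s=state(); T=Ro.from_euler('xyz',s["tcp_rot"]).as_matrix(); print(T.round(3))
c=read_camera("wrist"); C=-c["R"].T@c["t"]; print("cam in tool",T.T@(C-s["eef_pos"]), "cam axes in tool\n",(T.T@c["R"].T).round(3))
c=read_camera("top"); img=c["img"]; hsv=cv2.cvtColor(img,cv2.COLOR_RGB2HSV)
sub=hsv[185:270,165:232]
# teal
m=((hsv[:,:,0]>82)&(hsv[:,:,0]<100)&(hsv[:,:,1]>120)).astype(np.uint8); m[:, :165]=0;m[:,232:]=0
k,l,st,ce=cv2.connectedComponentsWithStats(m); i=1+np.argmax(st[1:,4]); ys,xs=np.where(l==i); print(st[i])
P=np.array([plane(c,x,y,86)[:2] for x,y in zip(xs,ys)],np.float32); print("teal",cv2.minAreaRect(P))
# white box top: low sat
print(hsv[215,170:230].tolist()[::4])
print(hsv[215,150:170].tolist()[::4])
```

```text
[[-0.927  0.376 -0.   ]
 [ 0.376  0.927 -0.   ]
 [ 0.    -0.    -1.   ]]
cam in tool [ 8.10307086e+01  3.84594574e-02 -1.56469209e+02] cam axes in tool
 [[-0.001 -0.958 -0.287]
 [ 1.    -0.001 -0.001]
 [ 0.001 -0.287  0.958]]
[ 173  231   41   32 1078]
teal ((429.373046875, 158.60946655273438), (116.91681671142578, 85.93167877197266), 82.8076171875)
[[22, 71, 141], [23, 69, 126], [38, 45, 147], [38, 41, 148], [40, 40, 148], [41, 33, 148], [38, 39, 131], [22, 38, 120], [30, 29, 116], [41, 29, 147], [43, 28, 147], [45, 24, 149], [48, 21, 147], [30, 50, 101], [23, 71, 143]]
[[21, 72, 139], [22, 72, 139], [22, 70, 142], [22, 70, 142], [22, 72, 142]]
```

Request:
{"method": "play_rows", "body": {"moves": [[-0.0415,-0.0265,0,0,0,0,100],[-0.0415,-0.0265,0,0,0,0,100],[-0.0415,-0.0265,0,0,0,0,100],[-0.0415,-0.0265,0,0,0,0,100],[-0.0415,-0.0265,0,0,0,0,100],[-0.0415,-0.0265,0,0,0,0,100],[-0.0415,-0.0265,0,0,0,0,100],[-0.0415,-0.0265,0,0,0,0,100]]}}

```text
t: 1.15
eef_pos: [465.2, 254.8, 228.2]
tcp_rot: [3.139, 0.001, 2.765]
ft_force: [0.2, 0.9, 0.2]
opening: 0.996
```

```bash
cat >> h.py <<'E'
from scipy.spatial.transform import Rotation as Ro
def to(tx,ty,tz,yawdeg=None):
    "world target -> total shift in tool axes (mm) and turn about tool z (rad)"
    s=state(); T=Ro.from_euler('xyz',s["tcp_rot"]).as_matrix(); p=s["eef_pos"]
    print("t",s["t"].round(2) if hasattr(s["t"],'round') else s["t"],"pos",p.round(1),"rot deg",np.degrees(s["tcp_rot"]).round(2),"open",round(s["opening"]*95,2),"F",s["ft_force"].round(1),"M",s["moment"].round(2),"q6",s["joints"][5].round(2))
    print("shift mm",(T.T@(np.array([tx,ty,tz])-p)).round(2),end=" ")
    if yawdeg is not None:
        G=Ro.from_euler('xyz',[np.pi,0,np.radians(yawdeg)]).as_matrix()
        print("turn",Ro.from_matrix(T.T@G).as_rotvec().round(4))
E
python3 -c "
from h import *
to(548,138,230,148)"
```

```text
t 1.15 pos [465.2 254.8 228.2] rot deg [1.7988e+02 4.0000e-02 1.5844e+02] open 94.65 F [0.2 0.9 0.2] M [ 0.01 -0.01  0.04] q6 -0.82
shift mm [-119.96  -78.23   -1.93] turn [0.0022 0.0005 0.1822]
```

Request:
{"method": "play_rows", "body": {"moves": [[-0.04,-0.026,0,0,0,0.06,100],[-0.041,-0.026,0,0,0,0.06,100],[-0.035,-0.022,0,0,0,0.06,100],[0,0,0,0,0,0,100]]}}

```text
t: 1.55
eef_pos: [544.1, 129.8, 228.4]
tcp_rot: [3.138, 0.002, 2.573]
ft_force: [0.3, 0.5, 0.6]
opening: 0.999
```

```bash
python3 -c "
from h import *
to(548,138,230,148)
c=read_camera('wrist'); cv2.imwrite('pics/w1.png',c['img'][:,:,::-1])
print(proj(c,[548,138,130]))
crop(c,*proj(c,[548,138,130]),64,6,'pics/w1c.png')
"
```

```text
t 1.55 pos [544.1 129.8 228.4] rot deg [1.7982e+02 1.2000e-01 1.4743e+02] open 94.88 F [0.3 0.5 0.6] M [ 0.03  0.03 -0.04] q6 -0.89
shift mm [ 1.1   9.02 -1.59] turn [ 0.0032  0.0022 -0.0099]
[262.69111403 195.79079923]
pics/w1c.png origin 198 147 scale 6
```

View pics/w1.png

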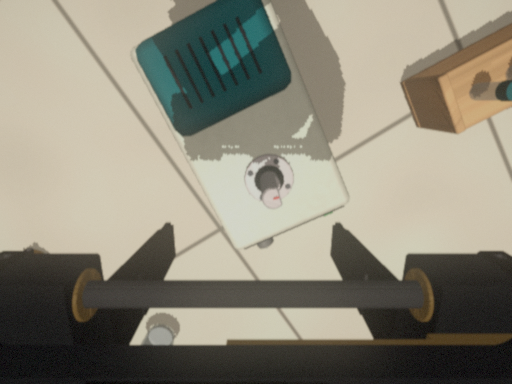

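View pics/w1c.png

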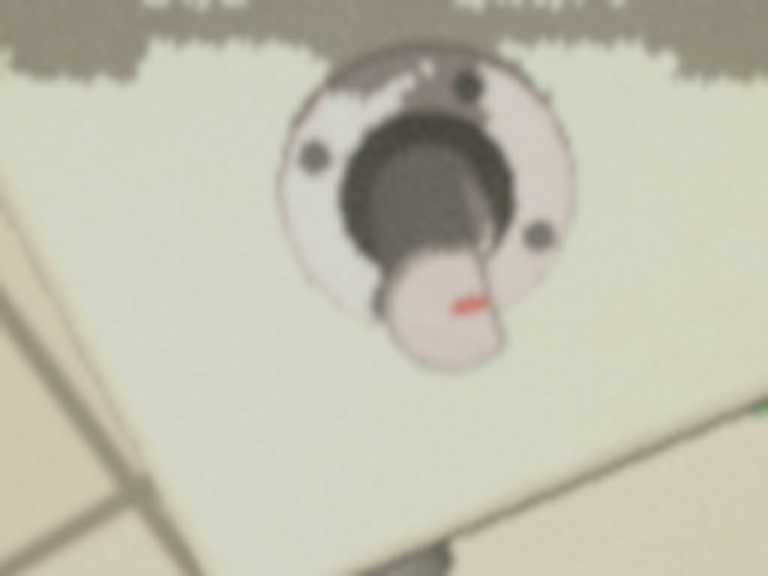

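The wrist view shows the spindle end at about (273,197), with the red mark to its right and slightly upward, so the flat faces tool +y turned about 15° toward +x. The box edges and the front, with its knob at (265,241), are clear. Now I'll measure these in world axes.

Run:
```python
from h import *
c=read_camera("wrist"); img=c["img"]
g=cv2.cvtColor(img,cv2.COLOR_RGB2GRAY)
L=cv2.createLineSegmentDetector().detect(g)[0][:,0]
for x1,y1,x2,y2 in L:
    if np.hypot(x2-x1,y2-y1)<45 or max(y1,y2)>255: continue
    for z in (53,):
        a=plane(c,x1,y1,z)[:2];b=plane(c,x2,y2,z)[:2]; print([round(float(v)) for v in (x1,y1,x2,y2)],a.round(1),b.round(1),"ang",np.degrees(np.arctan2(*(b-a)[::-1])).round(1),"len",np.hypot(*(b-a)).round(0))
# end face
hsv=cv2.cvtColor(img,cv2.COLOR_RGB2HSV).astype(int); 
red=((img[:,:,0].astype(int)-img[:,:,1])>50); red[:, :230]=0; red[:,310:]=0; red[:170]=0; red[225:]=0
ys,xs=np.where(red); print("red",len(xs)); P=np.array([plane(c,x,y,130)[:2] for x,y in zip(xs,ys)]); print("red mean",P.mean(0)); w,V=np.linalg.eigh(np.cov(P.T)); print("dir",np.degrees(np.arctan2(V[1,1],V[0,1])))
print("centre hand",plane(c,273.25,197.4,130))
for n,p in [("edge",[(478,250),(505,340)]),("mark",[(450,312),(488,302)])]:
    q=[plane(c,198+(u+.5)/6-.5,147+(v+.5)/6-.5,130)[:2] for u,v in p]; d=q[1]-q[0]; print(n,q[0].round(1),q[1].round(1),np.degrees(np.arctan2(d[1],d[0])))
# boss: outer circle hand in crop: left 278 right 575 top 40 
q=plane(c,198+427/6-.5,147+190/6-.5,63);print("boss",q)
t=read_camera("top");
```

```text
[408, 253, 476, 253] [724.2 238.4] [768.1 306.9] ang 57.4 len 81.0
[49, 253, 96, 253] [ 492.4 -124.6] [522.2 -78. ] ang 57.4 len 55.0
[141, 43, 219, 1] [370.5 111.1] [381.3 196.6] ang 82.8 len 86.0
[272, 29, 290, 75] [429.4 226.3] [474.7 220.5] ang -7.3 len 46.0
[415, 128, 399, 85] [591.6 305.3] [542.7 309.1] ang 175.6 len 49.0
[240, 250, 344, 204] [611.5  70.5] [627.2 201.8] ang 83.2 len 132.0
[290, 87, 191, 137] [485.1 214.4] [471.1  99. ] ang -96.9 len 116.0
[437, 80, 455, 134] [559.4 343.7] [620.4 339.2] ang -4.2 len 61.0
[343, 209, 274, 238] [631.7 198.5] [620.4 113. ] ang -97.6 len 86.0
[345, 82, 340, 137] [510.4 264.3] [557.2 233.9] ang -33.0 len 56.0
[511, 41, 440, 78] [564.5 420.3] [559.5 347.5] ang -93.9 len 73.0
[489, 118, 511, 173] [624.5 376. ] [694.  375.7] ang -0.2 len 70.0
[511, 185, 485, 120] [708.1 370.9] [624.2 371.3] ang 179.8 len 84.0
[409, 119, 334, 163] [579.5 303.8] [579.5 215.4] ang -90.0 len 88.0
[216, 228, 50, 0] [572.9  61.6] [295.2  62. ] ang 179.9 len 278.0
[57, 1, 217, 222] [299.2  66.9] [567.5  66.7] ang -0.0 len 268.0
[333, 159, 407, 115] [574.5 216.2
[... 192 characters left out ...]
 312.7] [545.6 369.2] ang 86.3 len 57.0
[464, 49, 511, 24] [546.3 378.3] [550. 425.] ang 85.5 len 47.0
[193, 177, 158, 113] [508.5  75.4] [433.   85.1] ang 172.6 len 76.0
[210, 97, 186, 48] [449. 140.] [398.  146.4] ang 172.8 len 51.0
[189, 163, 219, 221] [493.7  81.1] [567.4  70.7] ang -8.0 len 74.0
[200, 104, 173, 53] [449.  126.7] [395. 133.] ang 173.3 len 54.0
[182, 61, 202, 102] [405.1 135.7] [448.3 130. ] ang -7.5 len 44.0
red 8
red mean [555.52254232 146.89840492]
dir 68.95437754072096
centre hand [553.05523649 146.61211378 130.        ]
edge [547.8 153.8] [561.7 150.1] -15.175332853190577
mark [553.7 145.6] [555.3 151. ] 73.00853145447851
boss [552.49493908 146.43574201  63.        ]
```

Run:
```python
from h import *
t=read_camera("top");d=read_camera("side");w=read_camera("wrist")
print(plane(t,151+374/8-.44,189+130/8-.44,130),plane(d,159+445/7-.43,133+168/7-.43,130))
# boss centres: top crop (390,149), side crop (452,291)
print("boss",plane(t,151+390/8-.44,189+149/8-.44,63),plane(d,159+452/7-.43,133+291/7-.43,63))
obs=[(t,151+374/8-.44,189+130/8-.44),(d,159+445/7-.43,133+168/7-.43),(w,273.25,197.4)]
def tri(obs):
    A=0;b=0
    for c,u,v in obs:
        o,x=ray(c,u,v);x/=np.linalg.norm(x);M=np.eye(3)-np.outer(x,x);A=A+M;b=b+M@o
    return np.linalg.solve(A,b)
for k in ([0,1],[0,2],[1,2],[0,1,2]): print(k,tri([obs[i] for i in k]))
# expected pixel for (553,146.5,130)
for n,c in zip("tdw",(t,d,w)): print(n,proj(c,[553,146.5,130]))
# gripper pose in top image now?
crop(t,*proj(t,[548,138,180]),64,6,"pics/t1.png"); crop(d,*proj(d,[548,138,180]),64,6,"pics/s1.png")
```

```text
[552.52638964 143.09837799 130.        ] [554.75972471 140.75150378 130.        ]
boss [552.32984538 143.49745245  63.        ] [552.47413628 136.943293    63.        ]
[0, 1] [554.07444292 142.94697149 128.0782466 ]
[0, 2] [556.1306759  146.49644749 110.01047979]
[1, 2] [555.91009643 148.92612845 121.47502515]
[0, 1, 2] [554.64500761 146.59587342 123.07172791]
t [196.16815578 204.65204233]
d [220.80538976 155.48933971]
w [270.78525051 200.86178279]
pics/t1.png origin 133 156 scale 6
pics/s1.png origin 155 96 scale 6
```

View pics/s1.png

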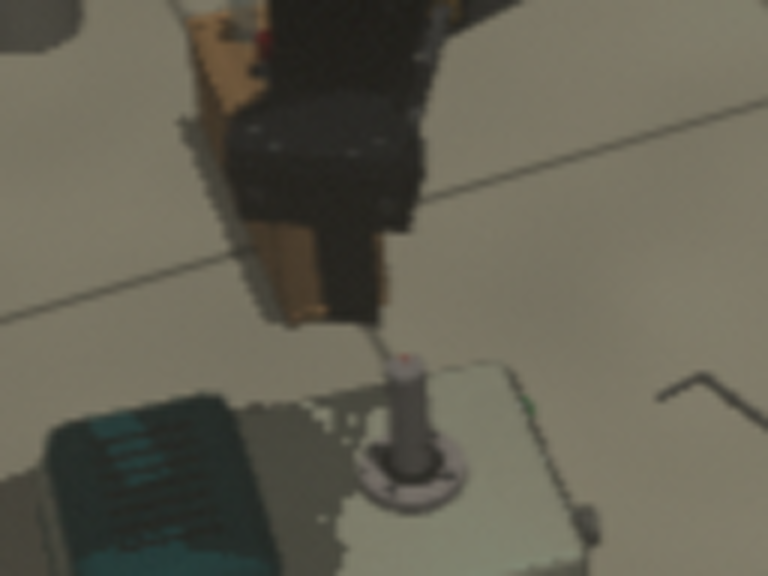

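The arm was still settling between those two wrist pictures, so that measurement mixes poses. I'll repeat it with everything taken from a single frame.

Run:
```python
from h import *
to(553,143,230,163)
w=read_camera("wrist"); to(553,143,230,163)
np.savez("w2.npz",**{k:w[k] for k in w})
crop(w,270,195,32,12,"pics/w2c.png")
C=-w["R"].T@w["t"]; print(C)
```

```text
t 1.85 pos [541.4 134.8 228.6] rot deg [1.7981e+02 7.0000e-02 1.4791e+02] open 94.89 F [ 0.7  1.1 -0.5] M [-0.02 -0.    0.01] q6 -0.89
shift mm [-5.45 13.09 -1.3 ] turn [ 0.0031  0.0017 -0.2634]
t 1.9 pos [541.5 134.8 228.7] rot deg [1.7981e+02 7.0000e-02 1.4791e+02] open 94.77 F [-0.6 -0.1  0.4] M [-0.04 -0.02  0.03] q6 -0.89
shift mm [-5.39 13.09 -1.28] turn [ 0.0032  0.0017 -0.2634]
pics/w2c.png origin 238 171 scale 12
[472.36020046 177.56173086 385.03353919]
```

View pics/w2c.png

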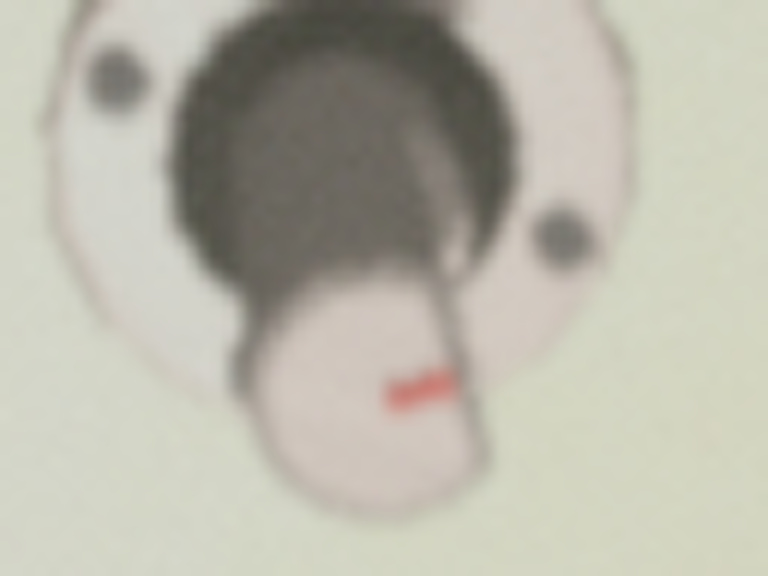

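Run:
```python
from h import *
w=dict(np.load("w2.npz")); f=lambda u,v:(238+(u+.5)/12-.5,171+(v+.5)/12-.5)
print("c",plane(w,*f(373,401),130))
for n,p in [("edge",[(435,275),(487,450)]),("mark",[(388,402),(455,382)])]:
    q=[plane(w,*f(*x),130)[:2] for x in p]; d=q[1]-q[0]; print(n,np.degrees(np.arctan2(d[1],d[0])))
print("flat mid",plane(w,*f(462,370),130))
g=cv2.cvtColor(w["img"],cv2.COLOR_RGB2GRAY)
L=cv2.createLineSegmentDetector().detect(g)[0][:,0]
for x1,y1,x2,y2 in L:
    if np.hypot(x2-x1,y2-y1)<45 or max(y1,y2)>258: continue
    a=plane(w,x1,y1,53)[:2];b=plane(w,x2,y2,53)[:2]; n=np.degrees(np.arctan2(*(b-a)[::-1]))
    if abs((n+7.2+45)%90-45)<2: print([round(float(v)) for v in (x1,y1,x2,y2)],a.round(1),b.round(1),"ang",n.round(1))
```

```text
c [554.4813061  143.52849051 130.        ]
edge -15.21932797423459
mark 75.40359776899146
flat mid [555.89968986 150.27225163 130.        ]
[262, 11, 291, 85] [408.7 228.9] [481.4 218.9] ang -7.9
[173, 28, 226, 0] [375.2 148.4] [382.5 205.2] ang 82.7
[162, 116, 133, 62] [436.3  89.6] [378.8  96.3] ang 173.3
[288, 91, 187, 140] [485.2 214.1] [471.   96.8] ang -96.9
[238, 251, 341, 207] [611.5  71.4] [627.1 201.3] ang 83.2
[328, 217, 272, 240] [629.9 183.4] [620.2 112.7] ang -97.8
[343, 203, 327, 160] [623.8 205.9] [569.8 213.3] ang 172.2
[209, 102, 185, 51] [450.8 139.4] [397.4 146.1] ang 172.8
[221, 96, 197, 44] [451.9 152.7] [399.3 159.5] ang 172.7
[185, 168, 158, 116] [494.7  77.1] [433.5  85.2] ang 172.5
[188, 49, 212, 99] [398.4 149.7] [450.1 143.1] ang -7.2
[173, 138, 214, 216] [460.3  85.4] [558.   72.2] ang -7.7
```

Consistent now. The axis is at (554.3,143.4) and the top and side views give (554,143). The flat normal is at 75° and drive yaw is about -7.3°, so the spindle stands at about 82°. Next I'll square the jaws to the flat at yaw 165°, centred 1.75 mm behind the axis.

```bash
python3 -c "
from h import *
to(553.8,141.7,180,165)"
```

```text
t 1.9 pos [541.5 134.8 228.7] rot deg [1.7981e+02 7.0000e-02 1.4791e+02] open 94.77 F [-0.6 -0.1  0.4] M [-0.04 -0.02  0.03] q6 -0.89
shift mm [-6.7  12.25 48.72] turn [ 0.0031  0.0018 -0.2984]
```

Request:
{"method": "play_rows", "body": {"moves": [[-0.003,0.006,0.012,0.0015,0.001,-0.1,60],[-0.002,0.004,0.012,0.0015,0.001,-0.1,60],[-0.001,0.002,0.012,0,0,-0.09,60],[0,0,0.012,0,0,0,60],[0,0,0,0,0,0,60],[0,0,0,0,0,0,60]]}}

```text
t: 2.5
eef_pos: [550.9, 147.9, 180.2]
tcp_rot: [3.141, 0.001, 2.886]
ft_force: [-0.3, -0.6, -1.1]
opening: 0.608
```

```bash
python3 -c "
from h import *
to(553.8,141.7,150,165)"
```

```text
t 2.5 pos [550.9 147.9 180.2] rot deg [1.7994e+02 8.0000e-02 1.6536e+02] open 57.76 F [-0.3 -0.6 -1.1] M [-0.01  0.01  0.05] q6 -1.17
shift mm [-4.29 -5.31 30.21] turn [0.0011 0.0013 0.0062]
```

Request:
{"method": "play_rows", "body": {"moves": [[-0.0043,-0.0053,0.013,0,0,0.003,60],[0,0,0.012,0,0,0.003,60],[0,0,0,0,0,0,60],[0,0,0,0,0,0,60]]}}

```text
t: 2.9
eef_pos: [554.2, 141.1, 153.9]
tcp_rot: [3.14, 0.002, 2.876]
ft_force: [-0.6, -0.2, -0.4]
opening: 0.597
```

```bash
python3 -c "
from h import *
w=read_camera('wrist')
to(553.8,141.7,104,165)
np.savez('w3.npz',**w)
u=proj(w,[554.3,143.4,130]); print(u)
crop(w,*u,40,10,'pics/w3c.png')"
```

```text
t 2.95 pos [554.1 141.1 153.9] rot deg [1.7991e+02 1.3000e-01 1.6480e+02] open 56.93 F [-0.7  0.3 -0.9] M [ 0.05  0.06 -0.03] q6 -1.17
shift mm [ 0.53  0.42 49.85] turn [ 0.0015  0.0023 -0.0035]
[256.28167207 231.85946379]
pics/w3c.png origin 216 201 scale 10
```

View pics/w3c.png

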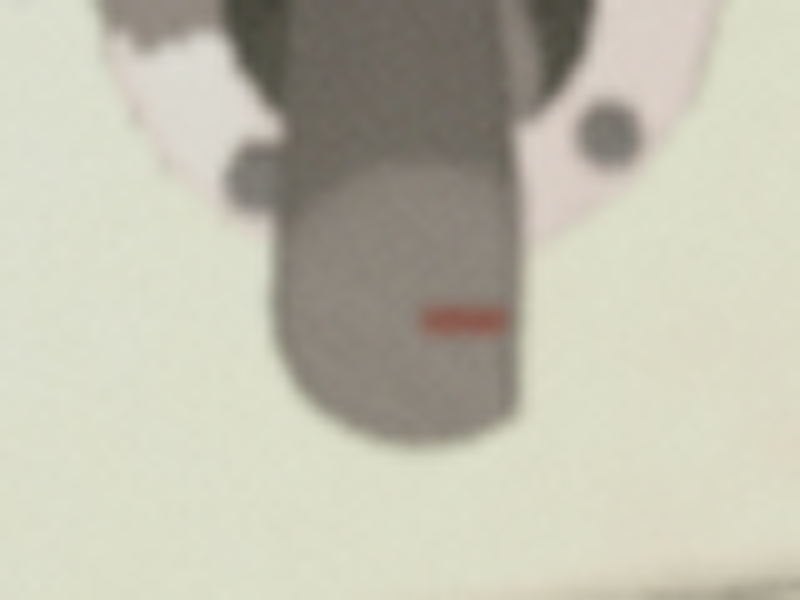

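```bash
python3 -c "
from h import *
w=dict(np.load('w3.npz'));im=w['img']
cv2.imwrite('pics/w3.png',im[:,:,::-1])
g=im.sum(2)
for r in (235,240,245,250): print(r,[int(x) for x in np.where(np.diff((g[r]<230).astype(int))!=0)[0]])
"
```

```text
235 [188, 191, 192, 193, 304, 305, 308, 309, 314, 316]
240 [184, 185, 186, 187, 188, 190, 191, 194, 195, 196, 197, 199, 200, 201, 303, 304, 311, 312, 314, 318]
245 [180, 194, 195, 196, 197, 199, 200, 201, 301, 304, 305, 307, 308, 323]
250 [177, 204, 300, 327]
```

View pics/w3.png

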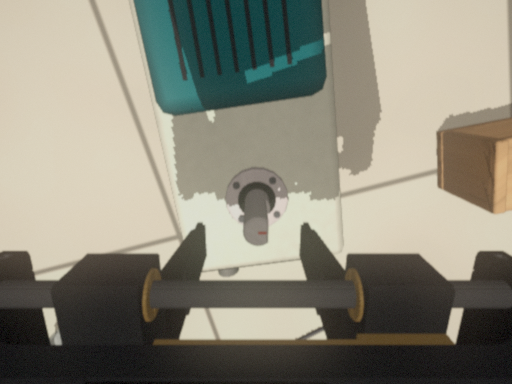

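The end shows the mark level, so the jaws are square. The spindle's middle is at column 255.2 and the fingers' midpoint at 252, so about 2 mm toward +y is needed. I'll correct that, descend and close gently.

Request:
{"method": "play_rows", "body": {"moves": [[0.0005,0.0015,0.014,0,0,0,60],[0,0,0.014,0,0,0,60],[0,0,0.014,0,0,0,60],[0,0,0.008,0,0,0,60],[0,0,0,0,0,0,60],[0,0,0,0,0,0,60]]}}

```text
t: 3.55
eef_pos: [555.5, 142.9, 104.5]
tcp_rot: [3.138, 0.006, 2.875]
ft_force: [-0.0, -0.5, 0.6]
opening: 0.6
```

```bash
python3 -c "
from h import *
to(554.2,143,104,165)"
```

```text
t 3.55 pos [555.5 142.9 104.5] rot deg [179.82   0.35 164.75] open 57.01 F [-0.  -0.5  0.6] M [ 0.05 -0.01  0.01] q6 -1.17
shift mm [ 1.31 -0.25  0.53] turn [ 0.0031  0.0061 -0.0043]
```

Request:
{"method": "play_rows", "body": {"moves": [[0.001,0,0,0.003,0.006,0,40],[0,0,0,0,0,0,30],[0,0,0,0,0,0,22],[0,0,0,0,0,0,20],[0,0,0,0,0,0,19]]}}

```text
t: 4.05
eef_pos: [555.3, 143.4, 106.6]
tcp_rot: [3.141, 0.002, 2.876]
ft_force: [0.2, 0.5, 0.2]
opening: 0.238
```

```bash
python3 -c "
from h import *
to(554.2,143,104,165)"
```

```text
t 4.05 pos [555.3 143.4 106.6] rot deg [1.7994e+02 1.4000e-01 1.6475e+02] open 22.64 F [0.2 0.5 0.2] M [ 0.03 -0.01  0.05] q6 -1.17
shift mm [ 0.95 -0.62  2.62] turn [ 0.0011  0.0025 -0.0043]
```

Request:
{"method": "play_rows", "body": {"moves": [[0,0,0.002,0,0,0,17],[0,0,0,0,0,0,10],[0,0,0,0,0,0,5],[0,0,0,0,0,0,5]]}}

```text
t: 4.45
eef_pos: [555.2, 142.7, 104.6]
tcp_rot: [3.141, 0.003, 2.876]
ft_force: [-0.6, -0.9, 1.9]
opening: 0.167
```

```bash
python3 -c "
from h import *
to(554.2,143,104,165)"
```

```text
t 4.45 pos [555.2 142.7 104.6] rot deg [1.7999e+02 1.5000e-01 1.6477e+02] open 15.83 F [-0.6 -0.9  1.9] M [-0.07  0.04  0.02] q6 -1.17
shift mm [1.03 0.08 0.62] turn [ 0.0001  0.0025 -0.0041]
```

The jaws closed to 15.8 mm (about the 16.5 expected, against 20 round) with hardly any side force, so the flat is square in the pads. Now I'll turn about the axis, which lies at about (1.0, 1.75) mm in tool axes.

Request:
{"method": "play_rows", "body": {"moves": [[0.0003,-0.0001,0,0,0,0.1,5],[0.0003,-0.0001,0,0,0,0.14,5],[0.0003,-0.0001,0,0,0,0.14,5]]}}

```text
t: 4.75
eef_pos: [554.4, 142.6, 104.6]
tcp_rot: [3.141, 0.003, 2.486]
ft_force: [0.1, -1.0, 2.3]
opening: 0.168
```

```bash
cat >> h.py <<'E'
def turn_to(yaw,axis):
    "shift (tool mm) for full turn to yaw keeping axis fixed in jaws at tool (1.0,1.75)"
    R=Ro.from_euler('xyz',[np.pi,0,np.radians(yaw)]).as_matrix(); g=np.array([*axis,104.])-R@np.array([1.0,1.75,0]); to(*g,yaw)
    s=state(); T=Ro.from_euler('xyz',s["tcp_rot"]).as_matrix(); print("F in tool",(T.T@s["ft_force"]).round(1),"axis in tool",(T.T@(np.array([*axis,104.])-s["eef_pos"])).round(2))
E
python3 -c "
from h import *
turn_to(82.7,(554.65,144.7))"
```

```text
t 4.75 pos [554.4 142.6 104.6] rot deg [1.7994e+02 1.7000e-01 1.4243e+02] open 15.96 F [ 0.1 -1.   2.3] M [-0.26  0.07  0.07] q6 -0.78
shift mm [2.11 0.08 0.62] turn [0.0024 0.0021 1.0425]
F in tool [-0.7 -0.8 -2.3] axis in tool [1.1  1.82 0.63]
```

Request:
{"method": "play_rows", "body": {"moves": [[0.0003,-0.0001,0,0,0,0.14,5],[0.0003,-0.0001,0,0,0,0.14,5],[0.0003,-0.0001,0,0,0,0.14,5],[0.0003,-0.0001,0,0,0,0.14,5]]}}

```text
t: 5.15
eef_pos: [553.4, 143.0, 104.6]
tcp_rot: [3.14, 0.003, 1.903]
ft_force: [-0.7, -0.8, 1.8]
opening: 0.172
```

```bash
python3 -c "
from h import *
turn_to(82.7,(554.65,144.7))"
```

```text
t 5.15 pos [553.4 143.  104.6] rot deg [1.7989e+02 1.5000e-01 1.0902e+02] open 16.31 F [-0.7 -0.8  1.8] M [-0.39  0.3   0.06] q6 -0.19
shift mm [ 1.08 -0.23  0.62] turn [0.0025 0.002  0.4594]
F in tool [-0.6 -0.9 -1.8] axis in tool [1.2  1.78 0.63]
```

Request:
{"method": "play_rows", "body": {"moves": [[0.0003,-0.0001,0,0,0,0.14,5],[0.0003,-0.0001,0,0,0,0.14,5],[0.0003,-0.0001,0,0,0,0.11,5],[0,0,0,0,0,0,5],[0,0,0,0,0,0,5]]}}

```text
t: 5.65
eef_pos: [552.9, 143.6, 104.6]
tcp_rot: [3.139, 0.002, 1.497]
ft_force: [0.3, -0.9, 2.3]
opening: 0.173
```

```bash
python3 -c "
from h import *
turn_to(82.7,(554.65,144.7))
for i in range(4):
  w=read_camera('wrist'); print(state()['opening']*95)"
```

```text
t 5.65 pos [552.9 143.6 104.6] rot deg [1.7987e+02 1.2000e-01 8.5750e+01] open 16.44 F [ 0.3 -0.9  2.3] M [-0.25  0.26 -0.02] q6 0.22
shift mm [ 0.33 -0.11  0.61] turn [0.0024 0.0021 0.0532]
F in tool [-0.9  0.3 -2.3] axis in tool [1.24 1.69 0.62]
15.883798860847708
16.33991246763963
16.279574855831715
16.153758967828225
```

Request:
{"method": "play_rows", "body": {"moves": [[0.0002,0,0,0,0,0.053,5],[0,0,0,0,0,0,5],[0,0,0,0,0,0,5]]}}

```text
t: 6.15
eef_pos: [552.8, 143.7, 104.6]
tcp_rot: [3.139, 0.002, 1.445]
ft_force: [-1.3, -1.6, 1.4]
opening: 0.169
```

```bash
python3 -c "
from h import *
turn_to(82.7,(554.65,144.7))
w=read_camera('wrist'); np.savez('w4.npz',**w); cv2.imwrite('pics/w4.png',w['img'][:,:,::-1])
to(0,0,0)
u=proj(w,[554.6,144.7,130]); crop(w,*u,40,10,'pics/w4c.png'); crop(w,*u,120,3,'pics/w4d.png')
g=cv2.cvtColor(w['img'],cv2.COLOR_RGB2GRAY)
L=cv2.createLineSegmentDetector().detect(g)[0][:,0]
for x1,y1,x2,y2 in L:
    if np.hypot(x2-x1,y2-y1)<35 or max(y1,y2)>258: continue
    a=plane(w,x1,y1,53)[:2];b=plane(w,x2,y2,53)[:2]; n=np.degrees(np.arctan2(*(b-a)[::-1]))
    if abs((n+7.2+45)%90-45)<4: print([round(float(v)) for v in (x1,y1,x2,y2)],a.round(1),b.round(1),'ang',n.round(1))
"
```

```text
t 6.15 pos [552.8 143.7 104.6] rot deg [1.7987e+02 1.3000e-01 8.2810e+01] open 16.05 F [-1.3 -1.6  1.4] M [-0.24  0.29 -0.03] q6 0.27
shift mm [ 0.26 -0.04  0.61] turn [0.0022 0.0023 0.0019]
F in tool [-1.7 -1.1 -1.4] axis in tool [1.26 1.71 0.61]
t 6.2 pos [552.8 143.7 104.6] rot deg [1.7987e+02 1.3000e-01 8.2800e+01] open 16.22 F [-0.1 -1.4  2.6] M [-0.29  0.31 -0.07] q6 0.27
shift mm [-211.62 -530.65  103.91] pics/w4c.png origin 215 242 scale 10
pics/w4d.png origin 135 182 scale 3
[133, 142, 146, 257] [479.8 207.6] [469.  121.6] ang -97.2
[153, 254, 214, 253] [475.  123.5] [520.8 118.1] ang -6.7
[289, 253, 343, 253] [576.9 110.9] [617.1 105.8] ang -7.2
[344, 251, 356, 121] [617.5 107.8] [629.3 202.4] ang 82.9
[355, 162, 348, 236] [628.3 174.8] [621.5 119.7] ang -97.1
[1, 129, 112, 129] [394.7 227. ] [468.1 217.8] ang -7.1
[223, 101, 266, 101] [544.2 226. ] [571.6 222.4] ang -7.5
[24, 104, 222, 104] [415.7 240.4] [543.1 224.2] ang -7.2
[278, 110, 196, 108] [579.1 215.8] [525.7 223.7] ang 171.6
[352, 110, 279, 109] [627.1 209.5] [579.9 216. ] ang 172.1
[194, 108, 3, 109] [524.9 223.8] [401.  239.3] ang 172.9
[1, 250, 94, 251] [362.3 140.9] [431.9 131.7] ang -7.5
[13, 233, 92, 233] [376.5 153.2] [433.9 145.7] ang -7.4
[8, 215, 88, 215] [377.9 167.3] [435.2 160.1] ang -7.2
[91, 220, 8, 220] [436.  156.2] [376.5 163.7] ang 172.8
[83, 182, 1, 182] [438.7 184.7] [381.6 192.1] ang 172.6
[4, 196, 86, 196] [380.3 181.4] [437.4 174.1] ang -7.3
[93, 238, 14, 238] [433.9 142.2] [376.1 149.5] ang 172.7
[1, 177, 83, 176] [382.8 195.5] [439.8 188.4] ang -7.1
[86, 201, 4, 201] [436.5 170.8] [378.9 177.7] ang 173.1
[94, 255, 32, 255] [430.9 128.1] [384.2 133.9] ang 172.9
```

View pics/w4.png

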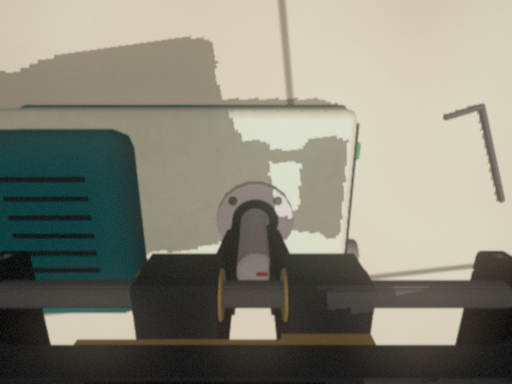

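View pics/w4c.png

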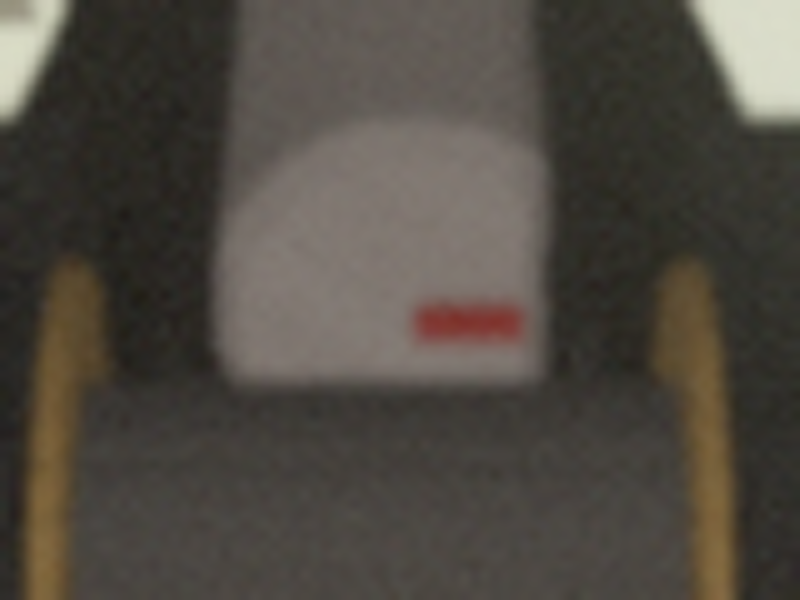

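The drive edges lie at -7.2° and the tool's yaw is 82.8°, so the flat faces the drive's front, with the mark level and the jaws at 16.2 mm. From the two grips, the axis comes out at (554.7,144.7). Releasing now and going up.

Request:
{"method": "play_rows", "body": {"moves": [[0,0,0,0,0,0,30],[0,0,0,0,0,0,50],[0,0,0,0,0,0,60],[0,0,-0.02,0,0,0,60],[0,0,-0.04,0,0,0,60],[0,0,-0.04,0,0,0,60],[0,0,0,0,0,0,60]]}}

```text
t: 6.9
eef_pos: [552.2, 144.4, 206.4]
tcp_rot: [-3.141, 0.003, 1.449]
ft_force: [0.2, -0.5, -0.9]
opening: 0.592
```

```bash
python3 -c "
from h import *
w=read_camera('wrist'); w=read_camera('wrist'); np.savez('w5.npz',**w); cv2.imwrite('pics/w5.png',w['img'][:,:,::-1])
to(570,-183,200,17)
u=proj(w,[554.7,144.7,130]); crop(w,*u,40,10,'pics/w5c.png');print(u)
"
```

```text
t 7.0 pos [550.6 144.  202.3] rot deg [-179.63    0.24   83.01] open 57.01 F [-0.1 -0.2 -0.3] M [-0.09  0.03  0.06] q6 0.26
shift mm [-322.23   59.08    3.26] turn [-0.0034  0.0074  1.152 ]
pics/w5c.png origin 216 175 scale 10
[256.89700384 205.18891417]
```

View pics/w5c.png

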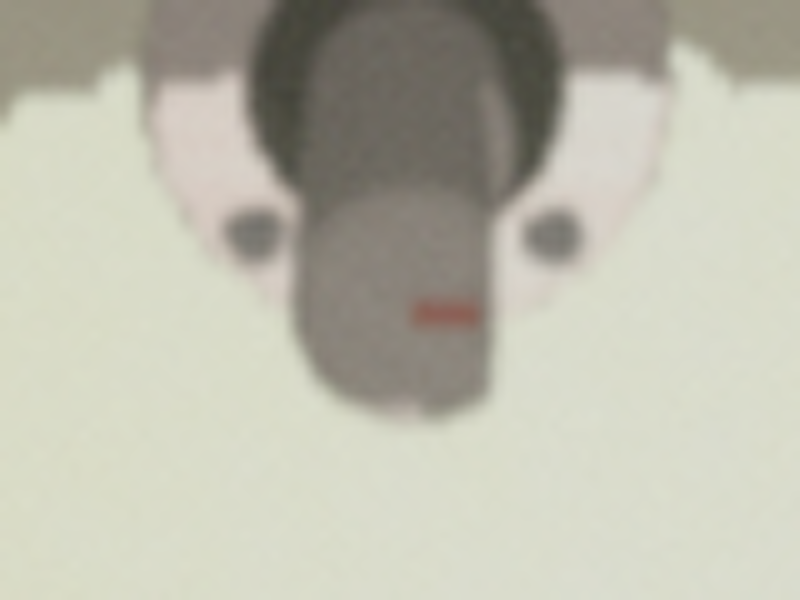

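Request:
{"method": "play_rows", "body": {"moves": [[-0.045,0.0085,0,0,0.001,0,60],[-0.046,0.0085,0,0,0.001,0,60],[-0.046,0.0085,0,0,0.001,0,60],[-0.046,0.0085,0,0,0.001,0,60],[-0.046,0.0085,0,0,0.001,0,60],[-0.046,0.0085,0,0,0.001,0,60],[-0.046,0.0085,0,0,0.001,0,60],[0,0,0,0,0,0.14,60]]}}

```text
t: 7.8
eef_pos: [567.9, -191.9, 188.8]
tcp_rot: [-3.118, -0.002, 1.316]
ft_force: [-0.2, 0.8, -0.3]
opening: 0.603
```

Request:
{"method": "play_rows", "body": {"moves": [[0,0,0,0,0,0.145,60],[0,0,0,0,0,0.145,60],[0,0,0,0,0,0.145,60],[0,0,0,0,0,0.145,60],[0,0,0,0,0,0.145,60],[0,0,0,0,0,0.145,60],[0,0,0,0,0,0.145,60],[0,0,0,0,0,0,60]]}}

```text
t: 8.6
eef_pos: [562.8, -192.9, 173.2]
tcp_rot: [-3.113, 0.036, 0.264]
ft_force: [0.0, 0.6, 0.0]
opening: 0.603
```

```bash
python3 -c "
from h import *
w=read_camera('wrist'); w=read_camera('wrist');to(577,-183,200,17); w=read_camera('wrist'); np.savez('w6.npz',**w); cv2.imwrite('pics/w6.png',w['img'][:,:,::-1])
to(577,-183,200,17)
print(proj(w,[577,-183,20]))
"
```

```text
t 8.7 pos [ 562.8 -192.9  173.6] rot deg [-178.37    2.04   15.48] open 56.93 F [1.1 0.1 0.2] M [-0.04  0.17  0.03] q6 0.86
shift mm [ 15.36  -6.55 -26.83] turn [-0.0289  0.0352 -0.027 ]
t 8.75 pos [ 563. -193.  174.] rot deg [-178.4     2.     15.48] open 56.72 F [-0.3  0.7 -0.2] M [-0.06  0.17  0.03] q6 0.86
shift mm [ 15.23  -6.64 -26.4 ] turn [-0.0284  0.0346 -0.0271]
[250.95309352 161.07172067]
```

View pics/w6.png

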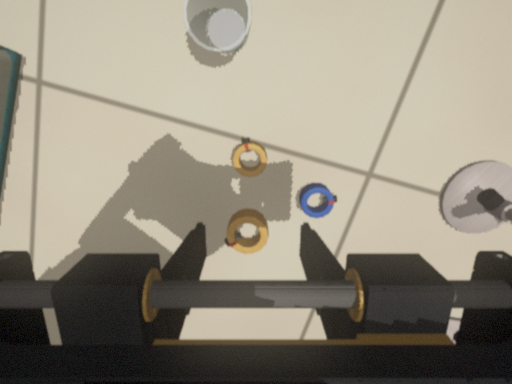

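```bash
cat > col.py <<'E'
from h import *
def run(fn,u,v,r=26,k=14,z=20):
    w=dict(np.load(fn)); crop(w,u,v,r,k,fn.replace('.npz','k.png').replace('w','pics/w',1))
    im=w["img"]; hsv=cv2.cvtColor(im,cv2.COLOR_RGB2HSV); i=im.astype(int)
    reg=np.zeros(im.shape[:2],bool); reg[int(v)-r:int(v)+r,int(u)-r:int(u)+r]=1
    br=(hsv[:,:,0]>10)&(hsv[:,:,0]<32)&(hsv[:,:,1]>100)&reg
    red=((hsv[:,:,0]<8)|(hsv[:,:,0]>172))&(hsv[:,:,1]>130)&reg
    blk=(i.sum(2)<200)&reg
    k_,l,st,ce=cv2.connectedComponentsWithStats((br|red).astype(np.uint8)); j=1+np.argmax(st[1:,4]); print("brass",st[j],"red",red.sum(),"blk",blk.sum())
    ys,xs=np.where((l==j)); 
    cn=max(cv2.findContours((l==j).astype(np.uint8),cv2.RETR_EXTERNAL,cv2.CHAIN_APPROX_NONE)[0],key=len)[:,0]
    P=np.array([plane(w,a,b,z)[:2] for a,b in cn],np.float32)
    (cx,cy),rad=cv2.minEnclosingCircle(P); print("enclosing",cx,cy,rad)
    if red.sum():
        ys,xs=np.where(red); m=plane(w,xs.mean(),ys.mean(),20); print("red",m)
    return w
E
python3 -c "
from col import *
run('w6.npz',249,158)"
```

```text
pics/w6k.png origin 223 139 scale 14
brass [233 142  34  35 608] red 11 blk 0
enclosing 578.5294799804688 -181.2130126953125 17.890226364135742
red [ 590.31626519 -174.1878564    20.        ]
```

View pics/w6k.png

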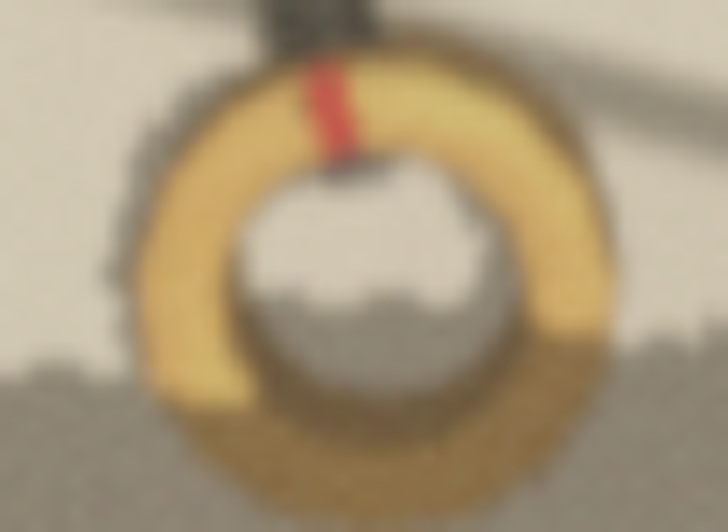

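Run:
```python
from h import *
w=dict(np.load("w6.npz")); f=lambda u,v:plane(w,223+(u+.5)/14-.5,139+(v+.5)/14-.5,20)[:2]
c=f(377,290);a=f(322,70);b=f(342,155); print(c,"dia",f(615,290)-f(140,290),f(377,57)-f(377,522))
for n,d in (("c-mark",(a+b)/2-c),("markline",a-b),("c-a",a-c)): print(n,np.degrees(np.arctan2(d[1],d[0])),np.hypot(*d))
to(*c,120,30)
```

```text
[ 578.41775709 -181.03682833] dia [  9.3964442  -33.34313256] [33.32799834  9.05465262]
c-mark 29.213593703349037 13.365953976083764
markline 28.225998920022686 6.296681502327888
c-a 29.025319977285072 16.51391619908244
t 8.75 pos [ 563. -193.  174.] rot deg [-178.4     2.     15.48] open 56.72 F [-0.3  0.7 -0.2] M [-0.06  0.17  0.03] q6 0.86
shift mm [19.92 -5.92 53.5 ] turn [-0.0322  0.0313 -0.254 ]
```

The crop shows the collar centred at pixel (249.5,159.3), with the mark at (246.7,147). That puts it at world (578.4,-181.0), measuring about 34.6 mm against 36, with the screw at 29°. I'll align the tool to yaw 29° and straighten the small tilt.

Request:
{"method": "play_rows", "body": {"moves": [[0.007,-0.002,0.02,-0.016,0.015,-0.08,60],[0.007,-0.002,0.02,-0.016,0.015,-0.08,60],[0.006,-0.002,0.014,0,0,-0.077,60],[0,0,0,0,0,0,60],[0,0,0,0,0,0,60]]}}

```text
t: 9.25
eef_pos: [579.0, -180.0, 117.7]
tcp_rot: [3.139, 0.002, 0.528]
ft_force: [-0.8, -0.3, -0.6]
opening: 0.6
```

```bash
python3 -c "
from h import *
to(578.4,-181,90,29); w=read_camera('wrist'); np.savez('w7.npz',**w)
to(578.4,-181,90,29)
u=proj(w,[578.4,-181,20]);print(u); from col import *
run('w7.npz',*u,r=32,k=12)
"
```

```text
t 9.25 pos [ 579.  -180.   117.7] rot deg [1.7985e+02 9.0000e-02 3.0270e+01] open 56.99 F [-0.8 -0.3 -0.6] M [-0.09  0.13 -0.03] q6 0.64
shift mm [-0.95  0.54 27.75] turn [0.0027 0.0016 0.0221]
t 9.3 pos [ 578.9 -180.   117.8] rot deg [1.7984e+02 9.0000e-02 3.0260e+01] open 57.27 F [-0.6 -0.   0.1] M [-0.07  0.15  0.02] q6 0.64
shift mm [-0.89  0.53 27.82] turn [0.0028 0.0015 0.0219]
[252.74555357 198.63927925]
pics/w7k.png origin 220 174 scale 12
brass [233 178  39  40 902] red 12 blk 13
enclosing 578.8671264648438 -179.9711151123047 18.57721710205078
red [ 590.19130374 -174.70959535   20.        ]
```

View pics/w7k.png

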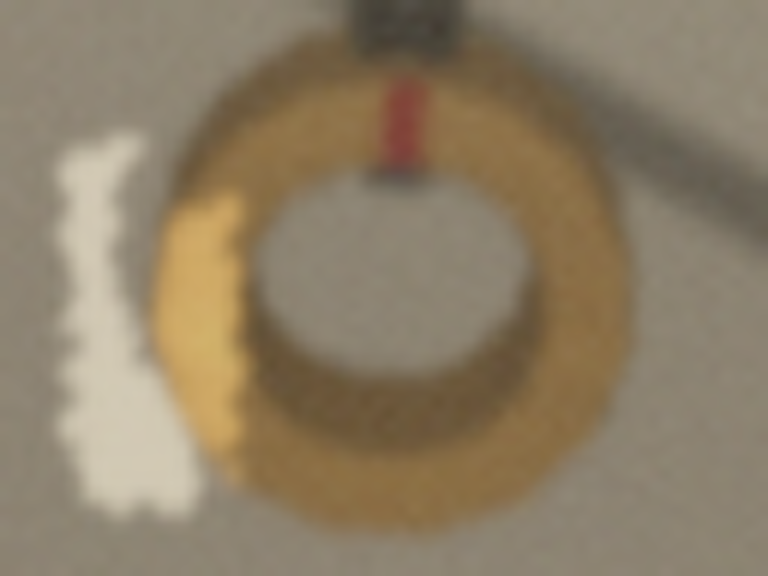

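The mark is about 2° off the tool's x axis, so the screw is at about 28°. The ring is centred between the jaws. Fine-adjusting and descending.

Request:
{"method": "play_rows", "body": {"moves": [[0,0,0.02,0.003,0.0015,0.035,60],[0,0,0.025,0,0,0,60],[0,0,0.02,0,0,0,60],[0,0,0.01,0,0,0,60],[0,0,0,0,0,0,60]]}}

```text
t: 9.8
eef_pos: [580.8, -182.3, 45.5]
tcp_rot: [3.136, -0.005, 0.487]
ft_force: [0.3, 0.5, 0.4]
opening: 0.6
```

```bash
python3 -c "
from h import *
to(578.7,-180.3,16.5,28.3)"
```

```text
t 9.8 pos [ 580.8 -182.3   45.5] rot deg [179.66  -0.28  27.91] open 56.96 F [0.3 0.5 0.4] M [-0.06  0.17  0.03] q6 0.67
shift mm [-1.06 -2.89 28.97] turn [ 0.0059 -0.0049 -0.0069]
```

Request:
{"method": "play_rows", "body": {"moves": [[-0.001,-0.0028,0.008,0.006,-0.005,-0.006,60],[0,0,0.008,0,0,0,60],[0,0,0.006,0,0,0,60],[0,0,0,0,0,0,60]]}}

```text
t: 10.2
eef_pos: [579.6, -180.8, 24.5]
tcp_rot: [3.139, -0.002, 0.493]
ft_force: [-0.5, 0.2, -0.0]
opening: 0.596
```

```bash
python3 -c "
from h import *
to(578.7,-180.3,16.5,28.3)"
```

```text
t 10.2 pos [ 579.6 -180.8   24.5] rot deg [ 1.7987e+02 -1.0000e-01  2.8250e+01] open 56.67 F [-0.5  0.2 -0. ] M [-0.13  0.17 -0.02] q6 0.67
shift mm [-0.54 -0.86  8.01] turn [ 0.0023 -0.0018 -0.0009]
```

Request:
{"method": "play_rows", "body": {"moves": [[-0.0005,-0.0008,0.004,0.002,-0.002,0,60],[0,0,0.004,0,0,0,60],[0,0,0,0,0,0,60],[0,0,0,0,0,0,60]]}}

```text
t: 10.6
eef_pos: [579.0, -180.3, 16.2]
tcp_rot: [3.141, -0.0, 0.493]
ft_force: [-0.0, -0.6, -0.3]
opening: 0.602
```

```bash
python3 -c "
from h import *
to(578.7,-180.3,16.5,28.3);w=read_camera('wrist'); np.savez('w8.npz',**w);cv2.imwrite('pics/w8.png',w['img'][:,:,::-1])"
```

```text
t 10.6 pos [ 579.  -180.3   16.2] rot deg [179.96  -0.    28.25] open 57.19 F [-0.  -0.6 -0.3] M [-0.03  0.07  0.03] q6 0.67
shift mm [-0.24 -0.18 -0.26] turn [ 0.0007 -0.     -0.0009]
```

View pics/w8.png

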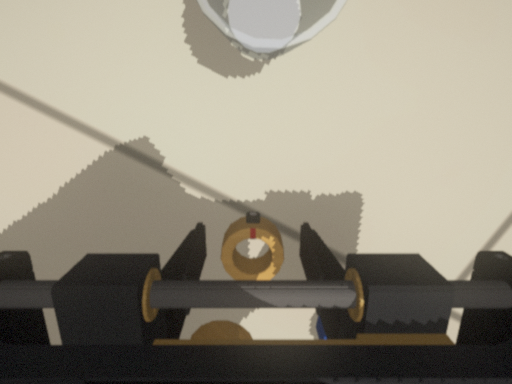

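The ring sits midway between the fingers (columns 221–284, fingers centred on 252), with the screw at (253,216) straight along the tool's x. Closing.

Request:
{"method": "play_rows", "body": {"moves": [[0,0,0,0,0,0,45],[0,0,0,0,0,0,40],[0,0,0,0,0,0,37],[0,0,0,0,0,0,30],[0,0,0,0,0,0,25],[0,0,0,0,0,0,25]]}}

```text
t: 11.25
eef_pos: [579.1, -180.4, 16.7]
tcp_rot: [3.14, -0.0, 0.493]
ft_force: [0.5, 0.6, -0.3]
opening: 0.373
```

```bash
python3 -c "
from h import *
w=read_camera('wrist'); np.savez('w9.npz',**w);to(578.7,-180.3,16.5,28.3);crop(w,253,245,50,8,'pics/w9.png')"
```

```text
t 11.3 pos [ 579.1 -180.4   16.7] rot deg [ 1.7993e+02 -3.0000e-02  2.8250e+01] open 35.75 F [ 0.1  0.7 -0.7] M [-0.06  0.09  0.03] q6 0.67
shift mm [-0.33 -0.31  0.18] turn [ 0.0013 -0.0004 -0.0009]
pics/w9.png origin 203 208 scale 8
```

View pics/w9.png

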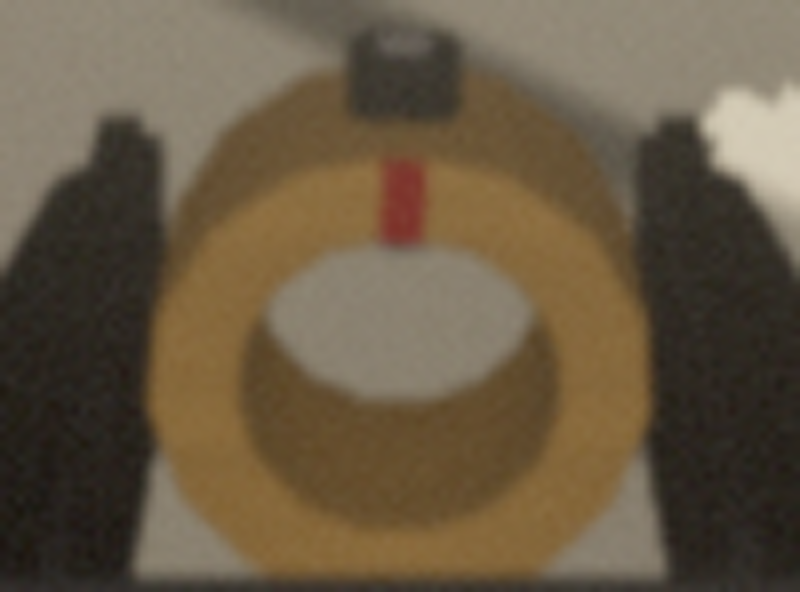

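Run:
```python
from h import *
w=dict(np.load("w9.npz")); s=state(); T=Ro.from_euler('xyz',s["tcp_rot"]).as_matrix()
f=lambda u,v,z:(T.T@(plane(w,203+(u+.5)/8-.5,208+(v+.5)/8-.5,z)-s["eef_pos"]))
print("outer front",f(403,159,20)-[18,0,0]); print("bore front",f(400,243,20)-[11,0,0]); print("bore back",f(400,525,20)+[11,0,0])
print("widest",f(400,375,20)); print("screw head mid end", f(405,32,14)-[22,0,0])
for u,v in((150,375),(650,375)): print(f(u,v,20))
```

```text
outer front [-2.52406709  0.33738006 -3.30993622]
bore front [-1.7169453   0.13091954 -3.31294004]
bore back [-1.51517896  0.11677849 -3.32260994]
widest [-0.72180564  0.12442914 -3.31737829]
screw head mid end [0.37406009 0.48843014 2.69331505]
[ -0.69321178 -17.21499348  -3.33934372]
[-0.75041117 17.47093227 -3.29540389]
```

Run:
```python
from h import *
w=dict(np.load("w4.npz")); T=Ro.from_euler('xyz',np.radians([179.87,.13,82.8])).as_matrix(); p=np.array([552.8,143.7,104.6])
f=lambda u,v,z:(T.T@(plane(w,215+(u+.5)/10-.5,242+(v+.5)/10-.5,z)-p))
print("mark",f(470,322,130),"left",f(217,300,130),"right",f(543,300,130))
w=dict(np.load("w5.npz")); f=lambda u,v,z:plane(w,216+(u+.5)/10-.5,175+(v+.5)/10-.5,z)
print("w5 axis by mark",f(413,313,130)," boss holes etc")
```

```text
mark [  0.4749885    4.47705246 -25.39105035] left [  1.70813912  -7.7709692  -25.42163822] right [  1.67738011   7.99961037 -25.38578606]
w5 axis by mark [554.59710124 144.15188531 130.        ]  boss holes etc
```

The wrist camera's bias, checked against the felt spindle grip, is about -0.7 mm in tool x. So the collar centre is at about (-0.9, 0.1) in tool axes. Lifting.

Request:
{"method": "play_rows", "body": {"moves": [[0,0,-0.01,0,0,0,25],[0,0,-0.03,0,0,0,25],[0,0,-0.04,0,0,0,25],[0,0,-0.04,0,0,0,25],[0,0,-0.03,0,0,0.1,25],[0,0,-0.01,0,0,0.13,25],[0,0,0,0,0,0.13,25],[0,0,0,0,0,0,25]]}}

```text
t: 12.1
eef_pos: [578.1, -179.9, 187.8]
tcp_rot: [3.14, -0.001, 0.121]
ft_force: [-0.0, -0.4, -1.2]
opening: 0.375
```

```bash
python3 -c "
from h import *
to(555.6,144.6,185,-6.5)"
```

```text
t 12.1 pos [ 578.1 -179.9  187.8] rot deg [ 1.7993e+02 -7.0000e-02  6.9200e+00] open 35.66 F [-0.  -0.4 -1.2] M [-0.12  0.12  0.04] q6 1.04
shift mm [  16.73 -324.83    2.42] turn [ 0.0011 -0.0014  0.2343]
```

Request:
{"method": "play_rows", "body": {"moves": [[0,0,0,0,0,0.117,25],[0,0,0,0,0,0.117,25],[-0.006,-0.032,0,0,0,0,25],[-0.006,-0.032,0,0,0,0,25],[-0.006,-0.032,0,0,0,0,25],[-0.006,-0.032,0,0,0,0,25],[-0.006,-0.032,0,0,0,0,25],[-0.006,-0.032,0,0,0,0,25]]}}

```text
t: 12.9
eef_pos: [560.3, 17.9, 187.8]
tcp_rot: [3.14, 0.001, -0.095]
ft_force: [0.9, -0.9, -1.4]
opening: 0.37
```

```bash
python3 -c "
from h import *
to(555.6,144.6,185,-6.5)"
```

```text
t 12.9 pos [560.3  17.9 187.8] rot deg [ 1.7993e+02  7.0000e-02 -5.4600e+00] open 35.18 F [ 0.9 -0.9 -1.4] M [-0.07  0.15 -0.05] q6 1.58
shift mm [ -16.7  -125.69    2.7 ] turn [0.0012 0.0013 0.0182]
```

Request:
{"method": "play_rows", "body": {"moves": [[-0.005,-0.032,0,0,0,0.006,25],[-0.005,-0.032,0,0,0,0.006,25],[-0.004,-0.03,0,0,0,0.006,25],[-0.002,-0.02,0,0,0,0,25],[0,0,0,0,0,0,25],[0,0,0,0,0,0,25]]}}

```text
t: 13.5
eef_pos: [552.4, 141.1, 187.6]
tcp_rot: [3.14, 0.005, -0.085]
ft_force: [0.1, -0.3, -0.5]
opening: 0.375
```

```bash
python3 -c "
from h import *
to(555.6,144.6,165,-6.5)"
```

```text
t 13.5 pos [552.4 141.1 187.6] rot deg [179.91   0.27  -4.87] open 35.6 F [ 0.1 -0.3 -0.5] M [-0.06  0.19 -0.  ] q6 1.79
shift mm [ 2.98 -3.8  22.62] turn [0.0016 0.0047 0.0285]
```

Request:
{"method": "play_rows", "body": {"moves": [[0.003,-0.0038,0.008,0.0016,0.0047,0.028,25],[0,0,0.008,0,0,0,25],[0,0,0.006,0,0,0,25],[0,0,0,0,0,0,25],[0,0,0,0,0,0,25]]}}

```text
t: 14.0
eef_pos: [555.9, 141.7, 162.8]
tcp_rot: [3.141, 0.001, -0.116]
ft_force: [0.2, -0.8, -0.9]
opening: 0.374
```

```bash
python3 -c "
from h import *
w=read_camera('wrist'); np.savez('w10.npz',**w);to(555.6,144.6,165,-6.5);crop(w,253,235,60,6,'pics/w10.png')
t=read_camera('top');crop(t,*proj(t,[554.7,144.7,140]),32,10,'pics/t10.png')
t=read_camera('side');crop(t,*proj(t,[554.7,144.7,140]),32,10,'pics/s10.png')
"
```

```text
t 14.05 pos [555.9 141.8 162.8] rot deg [ 1.7997e+02  8.0000e-02 -6.6300e+00] open 35.6 F [-0.1 -0.4 -2.1] M [-0.01  0.22 -0.01] q6 1.82
shift mm [-0.63 -2.78 -2.16] turn [ 0.0006  0.0015 -0.0022]
pics/w10.png origin 193 190 scale 6
pics/t10.png origin 164 179 scale 10
pics/s10.png origin 189 129 scale 10
```

View pics/w10.png

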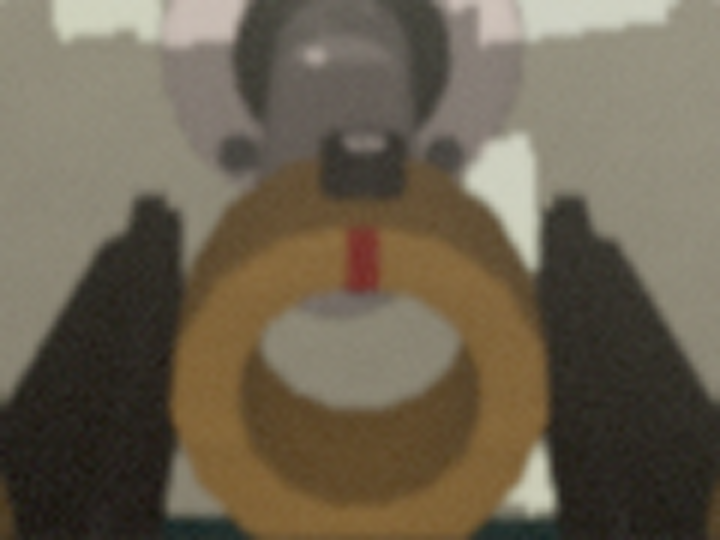

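View pics/s10.png

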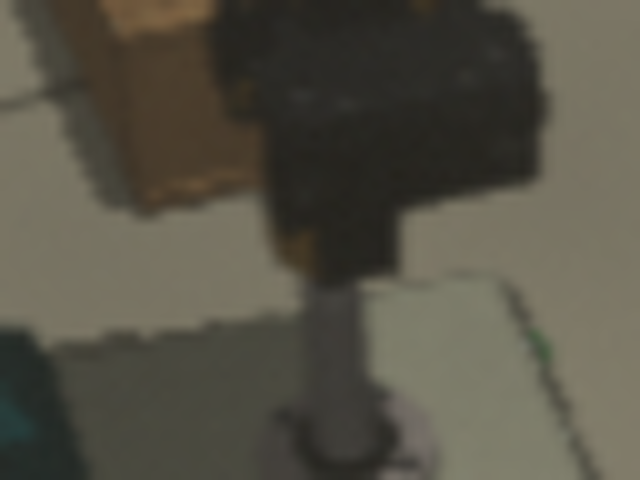

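Run:
```python
from h import *
w=dict(np.load("w10.npz")); T=Ro.from_euler('xyz',np.radians([179.97,.08,-6.63])).as_matrix(); p=np.array([555.9,141.8,162.8])
f=lambda u,v,z:(T.T@(plane(w,193+(u+.5)/6-.5,190+(v+.5)/6-.5,z)-p)).round(2)
print("spindle end back edge",f(345,316,130)); print("spindle mid z95",f(343,140,95)); print("boss",f(343,60,63))
zt=162.8-16.7+20; print("bore front",f(360,292,zt)-[11,0,0],"bore back",f(360,505,zt)+[11,0,0],"ring l/r",f(172,385,zt),f(548,385,zt),"axis feel",(T.T@(np.array([554.7,144.7,130])-p)))
```

```text
spindle end back edge [-10.74  -1.54  32.81]
spindle mid z95 [-2.68 -2.01 67.8 ]
boss [-2.19 -2.27 99.8 ]
bore front [-1.77  0.14 -3.31] bore back [-1.77  0.13 -3.28] ring l/r [ -0.16 -17.24  -3.31] [-0.2  17.52 -3.29] axis feel [-1.48100209 -2.75923215 32.80065961]
```

Request:
{"method": "play_rows", "body": {"moves": [[0,-0.0024,0.005,0,0,0,25],[0,0,0.006,0,0,0,25],[0,0,0,0,0,0,25],[0,0,0,0,0,0,25]]}}

```text
t: 14.55
eef_pos: [556.4, 144.7, 151.7]
tcp_rot: [3.141, -0.0, -0.115]
ft_force: [0.1, 0.1, -0.8]
opening: 0.373
```

```bash
python3 -c "
from h import *
w=read_camera('wrist'); np.savez('w11.npz',**w);to(555.6,144.6,165,-6.5);crop(w,253,235,60,6,'pics/w11.png')
s=state();T=Ro.from_euler('xyz',s['tcp_rot']).as_matrix();print(T.T@(np.array([554.7,144.7,130])-s['eef_pos']))
"
```

```text
t 14.6 pos [556.4 144.7 151.7] rot deg [179.99  -0.    -6.6 ] open 35.83 F [-0.3  0.4 -1.6] M [-0.01  0.15 -0.02] q6 1.83
shift mm [ -0.77   0.2  -13.34] turn [ 0.0002 -0.     -0.0017]
pics/w11.png origin 193 190 scale 6
[-1.68056543  0.19474229 21.66436392]
```

View pics/w11.png

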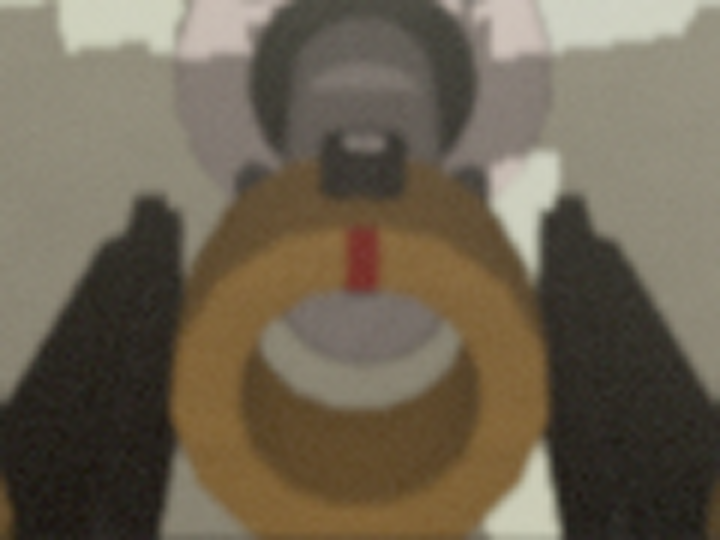

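Run:
```python
from h import *
w=dict(np.load("w11.npz")); s=state();T=Ro.from_euler('xyz',s['tcp_rot']).as_matrix();p=s['eef_pos']
f=lambda u,v,z:(T.T@(plane(w,193+(u+.5)/6-.5,190+(v+.5)/6-.5,z)-p)).round(2)
print("spindle axis by back edge",f(363,362,128.5)+[10,0,0]); 
print("bore bottom back",f(360,408,135)+[11,0,0],"bore top back",f(360,505,155)+[11,0,0],"bore top front",f(360,292,155)-[11,0,0])
```

```text
spindle axis by back edge [-1.51  0.39 23.16]
bore bottom back [-2.49  0.06 16.66] bore top back [-1.75  0.04 -3.34] bore top front [-1.78  0.05 -3.34]
```

Request:
{"method": "play_rows", "body": {"moves": [[0.0002,0.0002,0.002,0,0,0.002,25],[0,0,0.002,0,0,0,25],[0,0,0,0,0,0,25],[0,0,0,0,0,0,25]]}}

```text
t: 15.0
eef_pos: [556.7, 144.5, 147.6]
tcp_rot: [3.142, -0.0, -0.117]
ft_force: [0.1, -0.6, -1.7]
opening: 0.369
```

```bash
cat > v.py <<'E'
from h import *
import sys
n=sys.argv[1]
w=read_camera('wrist'); np.savez(n+'.npz',**w);to(555.6,144.6,114.2,-6.5);crop(w,253,235,60,6,'pics/'+n+'.png')
s=state();T=Ro.from_euler('xyz',s['tcp_rot']).as_matrix();print("axis feel",(T.T@(np.array([554.7,144.7,130])-s['eef_pos'])).round(2),"F tool",(T.T@s['ft_force']).round(1),"M tool",(T.T@s['moment']).round(2))
E
python3 v.py w12
```

```text
t 15.05 pos [556.7 144.5 147.6] rot deg [ 1.7999e+02 -2.0000e-02 -6.7200e+00] open 35.7 F [ 0.  -0.6 -0.8] M [-0.    0.22 -0.  ] q6 1.83
shift mm [-1.090e+00 -1.000e-02  3.336e+01] turn [ 0.0001 -0.0004 -0.0038]
pics/w12.png origin 193 190 scale 6
axis feel [-1.990e+00 -1.000e-02  1.756e+01] F tool [0.1 0.5 0.8] M tool [-0.03 -0.22  0.  ]
```

View pics/w12.png

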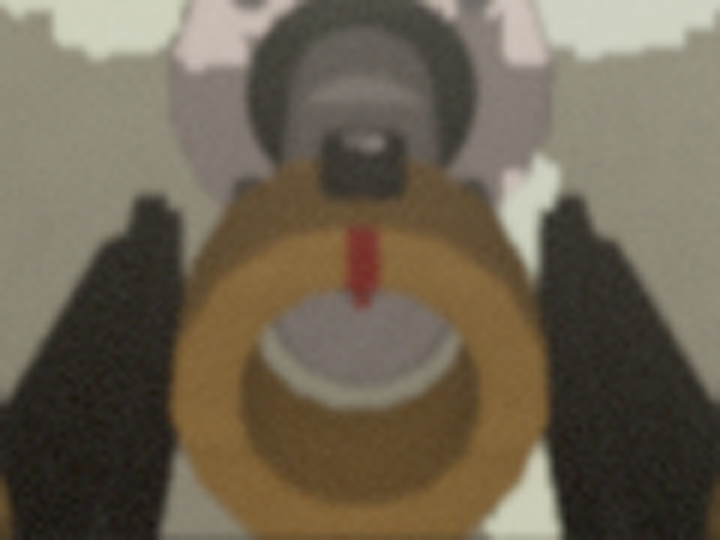

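The bore's lower rim and the spindle end are nearly concentric. The gap at the back is about 2.6 mm against 2.3 expected, the sides are even, and the spindle's mark (361,297) lies right under the collar's mark. Easing down.

Request:
{"method": "play_rows", "body": {"moves": [[0.0,0.0,0.0015,0,0,0,25],[0,0,0.0015,0,0,0,25],[0,0,0.001,0,0,0,25],[0,0,0,0,0,0,25]]}}

```text
t: 15.45
eef_pos: [556.7, 144.4, 143.3]
tcp_rot: [3.142, -0.001, -0.117]
ft_force: [0.7, -0.2, -1.6]
opening: 0.374
```

```bash
python3 v.py w13
```

```text
t 15.5 pos [556.7 144.5 143.4] rot deg [ 1.80e+02 -4.00e-02 -6.72e+00] open 35.07 F [-0.7 -0.6 -0.7] M [ 0.01  0.17 -0.02] q6 1.83
shift mm [-1.16 -0.   29.17] turn [ 0.     -0.0007 -0.0038]
pics/w13.png origin 193 190 scale 6
axis feel [-2.05  0.   13.37] F tool [-0.6  0.7  0.7] M tool [-0.01 -0.17  0.02]
```

View pics/w13.png

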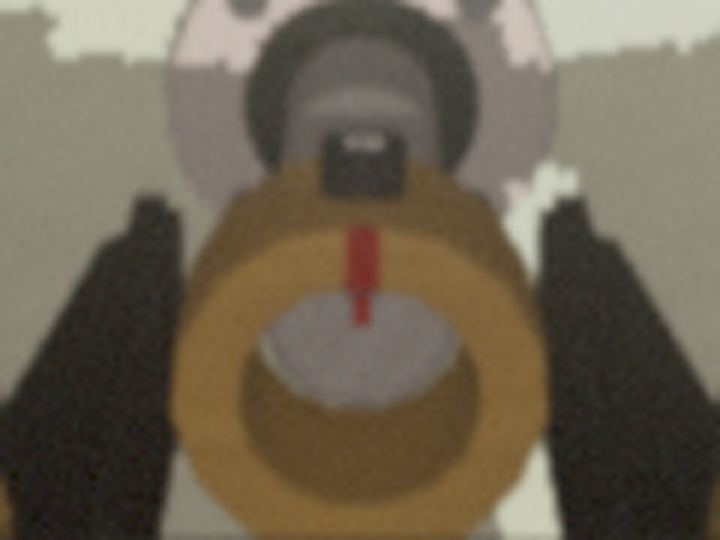

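The spindle end has entered the bore (wrist view, end face inside the rim) and the force is still under 1.5 N. Next the screw tip meets the end of the flat, so I'll carry on slowly.

Request:
{"method": "play_rows", "body": {"moves": [[0.0,0.0,0.0015,0,0,0,25],[0,0,0.0015,0,0,0,25],[0,0,0.0015,0,0,0,25],[0,0,0,0,0,0,25]]}}

```text
t: 15.9
eef_pos: [556.7, 144.5, 138.5]
tcp_rot: [3.142, -0.001, -0.117]
ft_force: [-1.0, 0.4, -1.3]
opening: 0.374
```

```bash
python3 v.py w14
```

```text
t 15.95 pos [556.8 144.5 138.6] rot deg [-1.80e+02 -5.00e-02 -6.72e+00] open 35.52 F [-0.3  0.7 -1.1] M [ 0.02  0.15 -0.03] q6 1.83
shift mm [-1.220e+00  2.000e-02  2.441e+01] turn [-0.     -0.0009 -0.0039]
pics/w14.png origin 193 190 scale 6
axis feel [-2.11  0.02  8.61] F tool [-0.4 -0.6  1.1] M tool [-0.   -0.15  0.03]
```

Request:
{"method": "play_rows", "body": {"moves": [[0.0,0.0,0.0015,0,0,0,25],[0,0,0.001,0,0,0,25],[0,0,0.001,0,0,0,25],[0,0,0,0,0,0,25]]}}

```text
t: 16.35
eef_pos: [556.8, 144.5, 134.8]
tcp_rot: [-3.142, -0.001, -0.117]
ft_force: [-0.4, 0.1, -1.6]
opening: 0.372
```

```bash
python3 v.py w15
```

```text
t 16.4 pos [556.9 144.5 134.9] rot deg [-1.7999e+02 -6.0000e-02 -6.7200e+00] open 35.29 F [ 0.2  0.7 -1.3] M [-0.03  0.19  0.03] q6 1.83
shift mm [-1.28  0.05 20.69] turn [-0.0001 -0.001  -0.0039]
pics/w15.png origin 193 190 scale 6
axis feel [-2.17  0.06  4.89] F tool [ 0.2 -0.7  1.3] M tool [-0.05 -0.19 -0.03]
```

View pics/w15.png

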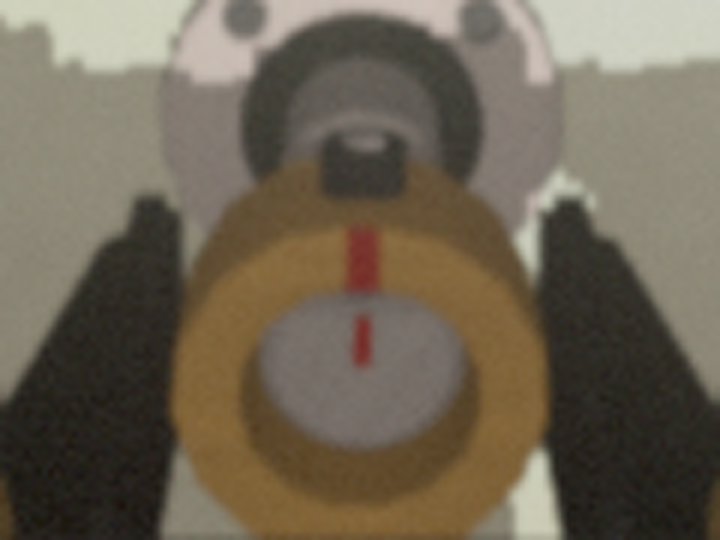

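The marks line up and the screw tip is passing the spindle's end with no contact force. Continuing down.

Request:
{"method": "play_rows", "body": {"moves": [[-0.0001,0.0,0.0015,0,0,0,25],[0,0,0.0015,0,0,0,25],[0,0,0.0015,0,0,0,25],[0,0,0,0,0,0,25]]}}

```text
t: 16.8
eef_pos: [556.8, 144.5, 130.0]
tcp_rot: [-3.142, -0.001, -0.117]
ft_force: [0.2, -0.3, -1.7]
opening: 0.376
```

```bash
python3 v.py w16
```

```text
t 16.85 pos [556.8 144.5 130.2] rot deg [-1.7999e+02 -7.0000e-02 -6.7200e+00] open 35.72 F [-0.8 -0.7 -1.3] M [-0.05  0.15 -0.02] q6 1.83
shift mm [-1.23  0.07 15.95] turn [-0.0001 -0.0013 -0.0038]
pics/w16.png origin 193 190 scale 6
axis feel [-2.12  0.07  0.15] F tool [-0.7  0.8  1.3] M tool [-0.07 -0.15  0.02]
```

Request:
{"method": "play_rows", "body": {"moves": [[-0.0001,0.0,0.0015,0,0,0,25],[0,0,0.0015,0,0,0,25],[0,0,0.0015,0,0,0,25],[0,0,0,0,0,0,25]]}}

```text
t: 17.25
eef_pos: [556.7, 144.5, 125.3]
tcp_rot: [-3.141, -0.001, -0.117]
ft_force: [0.2, 0.1, -0.6]
opening: 0.371
```

```bash
python3 v.py w17
```

```text
t 17.3 pos [556.8 144.5 125.4] rot deg [-1.7999e+02 -8.0000e-02 -6.7200e+00] open 35.41 F [ 0.2 -0.3 -0.8] M [-0.03  0.18 -0.01] q6 1.83
shift mm [-1.18  0.06 11.18] turn [-0.0002 -0.0014 -0.0039]
pics/w17.png origin 193 190 scale 6
axis feel [-2.06  0.06 -4.62] F tool [0.2 0.3 0.8] M tool [-0.05 -0.18  0.01]
```

View pics/w17.png

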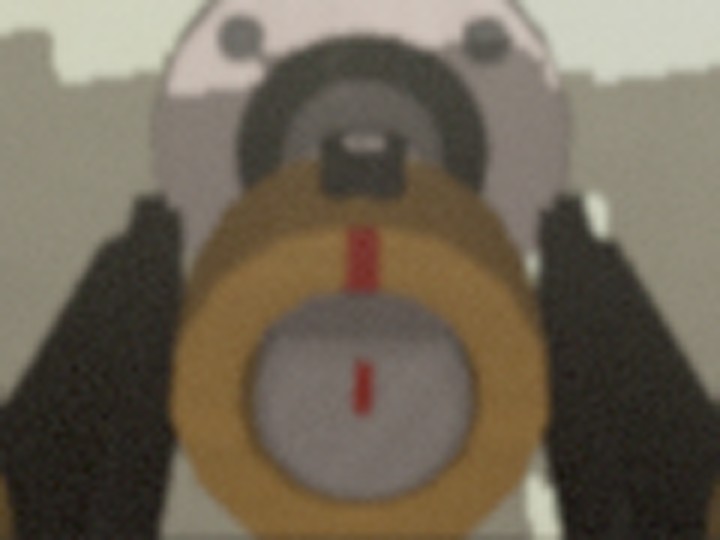

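Request:
{"method": "play_rows", "body": {"moves": [[-0.0004,0.0,0.0015,0,0,0,25],[0,0,0.0015,0,0,0,25],[0,0,0.0015,0,0,0,25],[0,0,0,0,0,0,25]]}}

```text
t: 17.7
eef_pos: [556.4, 144.6, 120.5]
tcp_rot: [-3.141, -0.001, -0.117]
ft_force: [0.2, -0.5, -2.2]
opening: 0.374
```

```bash
python3 v.py w18
```

```text
t 17.75 pos [556.4 144.6 120.6] rot deg [-1.7999e+02 -9.0000e-02 -6.7200e+00] open 35.53 F [-0.7 -1.  -1.6] M [-0.02  0.21 -0.03] q6 1.83
shift mm [-0.81  0.11  6.42] turn [-0.0002 -0.0016 -0.0038]
pics/w18.png origin 193 190 scale 6
axis feel [-1.69  0.11 -9.38] F tool [-0.6  1.   1.5] M tool [-0.04 -0.21  0.03]
```

Request:
{"method": "play_rows", "body": {"moves": [[-0.0002,0.0,0.0015,0,0,0,25],[0,0,0.0015,0,0,0,25],[0,0,0.0005,0,0,0,25],[0,0,0,0,0,0,25]]}}

```text
t: 18.15
eef_pos: [556.3, 144.6, 116.9]
tcp_rot: [-3.141, -0.002, -0.117]
ft_force: [-0.2, 0.9, -0.9]
opening: 0.371
```

```bash
python3 v.py w19
```

```text
t 18.2 pos [556.2 144.6 116.9] rot deg [-1.7998e+02 -1.0000e-01 -6.7200e+00] open 35.43 F [-0.2 -0.5 -1.4] M [-0.01  0.17 -0.05] q6 1.83
shift mm [-0.64  0.11  2.7 ] turn [-0.0003 -0.0018 -0.0038]
pics/w19.png origin 193 190 scale 6
axis feel [ -1.52   0.11 -13.1 ] F tool [-0.1  0.6  1.4] M tool [-0.03 -0.17  0.05]
```

View pics/w19.png

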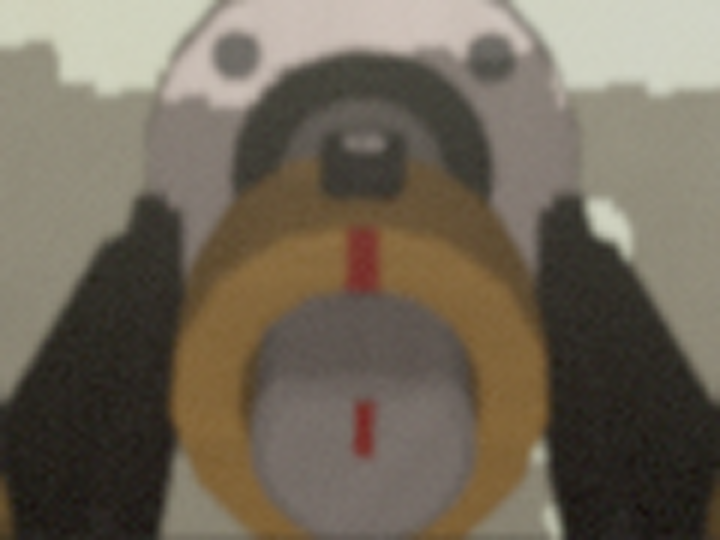

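Request:
{"method": "play_rows", "body": {"moves": [[0,0.0,0.001,0,0,0,25],[0,0,0.001,0,0,0,25],[0,0,0.0004,0,0,0,25],[0,0,0,0,0,0,25],[0,0,0,0,0,0,25]]}}

```text
t: 18.7
eef_pos: [556.3, 144.7, 114.4]
tcp_rot: [-3.141, -0.002, -0.117]
ft_force: [-0.1, -0.2, -2.4]
opening: 0.371
```

```bash
python3 v.py w20; python3 -c "
from h import *
d=read_camera('side');crop(d,*proj(d,[554.7,144.7,107]),40,10,'pics/s20.png'); d=read_camera('top');crop(d,*proj(d,[554.7,144.7,107]),40,10,'pics/t20.png');to(555.6,144.6,114.2,-6.5)"
```

```text
t 18.75 pos [556.3 144.6 114.3] rot deg [-1.7998e+02 -1.1000e-01 -6.7200e+00] open 35.58 F [-0.4 -0.3 -1.6] M [0.01 0.09 0.04] q6 1.83
shift mm [-0.71  0.1   0.14] turn [-0.0003 -0.0019 -0.0039]
pics/w20.png origin 193 190 scale 6
axis feel [ -1.58   0.1  -15.66] F tool [-0.3  0.4  1.6] M tool [ 0.   -0.09 -0.04]
pics/s20.png origin 182 131 scale 10
pics/t20.png origin 157 174 scale 10
t 18.85 pos [556.3 144.6 114.4] rot deg [-1.7998e+02 -1.1000e-01 -6.7200e+00] open 35.19 F [-0.6 -0.4 -1.2] M [-0.01  0.19  0.05] q6 1.83
shift mm [-0.71  0.12  0.19] turn [-0.0003 -0.002  -0.0038]
```

View pics/s20.png

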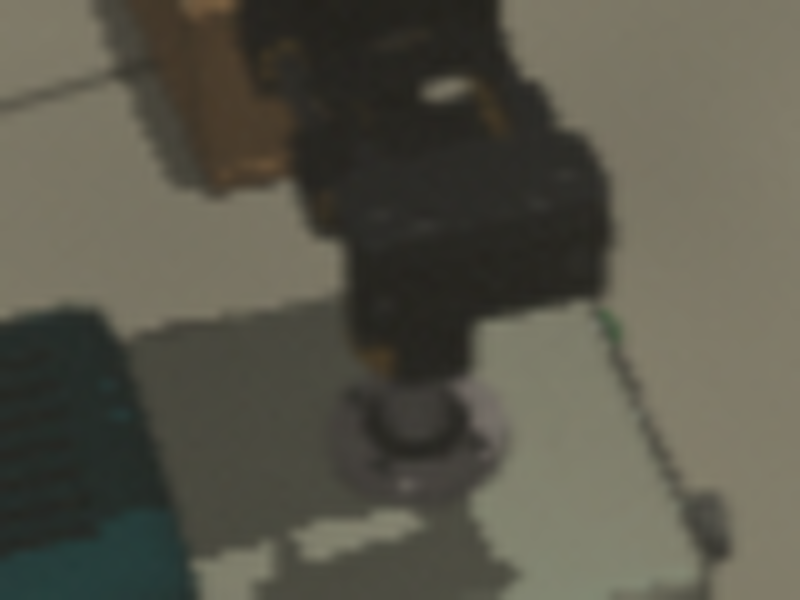

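View pics/w20.png

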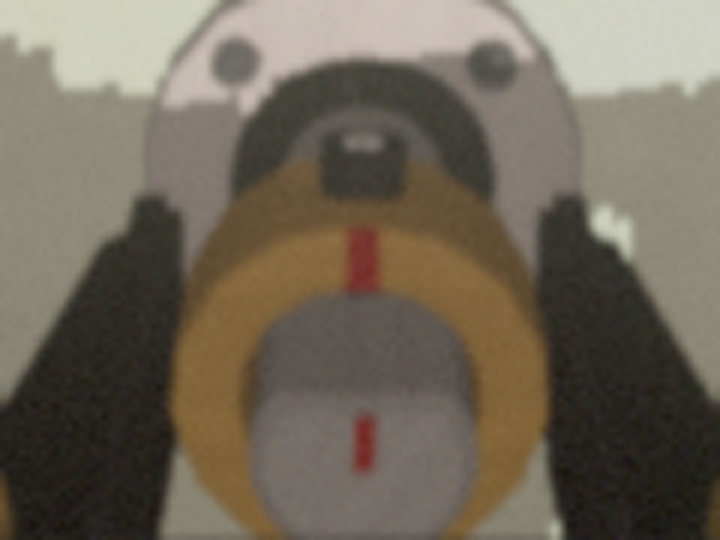

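The collar is on. The TCP is at 114.35 mm, which puts the collar centre and screw at about 107.6 mm against 107.5. The marks are in line at columns 362 and 365, and the vertical force of about -1.3 N is just the collar's weight. The top picture is the last check on the bystanders before handing in.

```bash
python3 -c "
from h import *
t=read_camera('top');cv2.imwrite('pics/t21.png',t['img'][:,:,::-1]);s=state();print(s['t'],s['qvel'].round(4),s['ft_force'].round(1),s['eef_pos'])
a=cv2.imread('pics/top0.png').astype(int);b=cv2.imread('pics/t21.png').astype(int)
for n,(u,v) in dict(beaker=(284,167),burner=(377,194),rack=(105,196),hex=(199,151)).items(): print(n,abs(a-b)[v-14:v+14,u-20:u+20].mean().round(1))
"
```

```text
18.9 [ 0.0009  0.0014  0.0002  0.0007  0.0016 -0.0007] [-0.7 -1.2 -1.3] [556.30737477 144.63666278 114.36445613]
beaker 20.8
burner 18.7
rack 14.9
hex 21.3
```

View pics/t21.png

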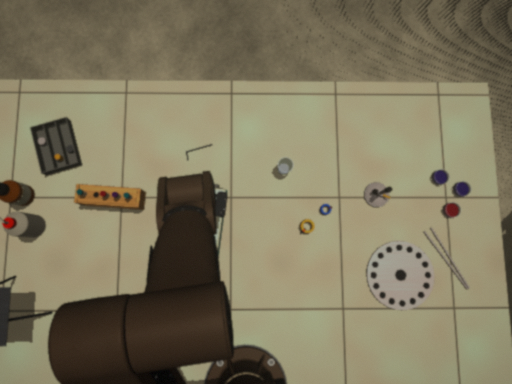

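The hex key (199,151), beaker (284,167), burner (377,194) and rack (110,196) are at the same pixels as at the start. The pixel differences are an overall brightness change. Handing in.

```bash
python3 -c "
from cell import *
print(job_done())"
```

```text
the job is handed in; nothing more can be done
None
```

The brass collar is on the spindle, screw over the flat and facing the drive's front. The gripper still holds it and nothing else carries it, ready for you to tighten. It took about 19 s of the 58 s.

**Spindle:** I gripped it square on the flat, where the jaws closed to about 16 mm (16.5 expected, 20 on the round part). I then turned it about 82° until the flat faced front: the tool put the flat at -7.2°, and the drive edges measure -7.2°. Then I let go.

**Collar:** I picked up the smaller brass ring with its screw along the tool's x axis and eased it down.
- **Fit:** the force never passed about 2.4 N in any reading on the way down, so nothing was forced.
- **Height:** the screw is at about 107.6 mm, against 107.5 for half-way down the flat.
- **Alignment:** the red marks on the collar and spindle line up. The tool's yaw is -6.7°, with the screw about 1° off the tool's axis.
- **Load:** the vertical force is about -1.3 N, which is roughly the collar's own weight.

**Bystanders:** the beaker, burner, tube rack and hex key sit at the same pixels as at the start in the top view, judged by eye. My picture-difference check there was no use, because the overall brightness had changed.

**What disagreed:** along the drive's front-to-back axis, the felt position and the wrist camera differed by about 1 mm. I aimed between them. The gap behind the spindle then looked about 0.5 mm instead of 1 mm, so I moved the collar back about 0.6 mm. The last picture cuts off that rear gap, so I did not measure it again. No contact force showed.

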